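# Load the vial shaker and lock its cover

### The arm

A 6-joint arm with a two-finger parallel gripper is mounted at the origin on a cart in front of the work surface, level with it; the furniture and walls round the work are solid. World frame = base frame: x ahead of the robot, y to its left, z up, the work surface at z = 0. Lengths are in mm, angles in degrees, forces in N, time in s.
With the tool pointing down it reaches from about 350 to 850 mm from the base axis. Payload 8.1 kg.
Tool frame: the origin (TCP) lies midway between the tips of the shut fingers; the grasp point (between the pads) lies 19 mm behind it; z points along the fingers, y is the line along which they close (so a half turn about z gives the same grasp; the last joint's range is limited). The gripper opens to 85 mm and grips with 20 to 120 N. Pads are 22 mm wide; open, the fingers measure 114 mm over their backs; the gripper's body (76 mm by 85 mm) begins 54 mm behind the grasp point. The pads swing forward as they close: fully open they stand 13 mm farther back than shut.
Start: joints at [63.404, 7.471, 85.268, -0, 87.261, -4.893], TCP at [221.863, 557.478, 231.292] pointing down, gripper open.
Joint ranges: [-169.43, 169.43], [-51.17, 129.36], [1.28, 143.12], [-76.62, 256.62], [0, 156.53], [-152.29, 152.29]. Speed limits (degrees/s): [136.94, 136.94, 159.86, 180, 180, 180].

### API

Orientations are given as [roll, pitch, yaw] about the fixed x, y, z axes, in that order (R = Rz(yaw) Ry(pitch) Rx(roll)).
In Python, from bench import sense, snapshot, camera_params, hand_in, masks_of, pinpoint gives the robot as it stands.
- The arm moves only by the tool step_arm, never from a script. Its argument "targets" is a list of rows, each an object with "angular": the turn, a rotation vector about the tool's x, y, z scaled (see below), a list of three; "dp": the shift along the tool's x, y, z scaled (see below), a list of three; "fingers": the closure, from 0 (fully open) to 1 (shut). A call has exactly 8 rows; each row is the pose to reach, as a shift and turn from the pose commanded when the call began, along the tool's axes at that moment, turning the shorter way round; what a row does not reach only later rows make up. The controller multiplies each number of a shift by 0.2 m and each number of a turn by 180 degrees. A row lasts 1/8 s, in which the tool goes at most 62.5 mm and 10.7 degrees, less where a joint would pass 70% of its speed; a pose out of reach is approached as far as the arm can. A call with a number of a shift or a turn outside -1 to 1 is refused whole. A call with a gripper value outside its range is refused whole. The fingers move at their own pace and stop on an object; "newtons" is the grip in N (left out, the last holds). Time passes only in rows, so rows that repeat a pose let the fingers close, or fill a call up. It gives the time, the measured TCP pose, the force, the opening and the grip force at its end, in the units of the state.
- sense(): the state, without advancing time (a new reading comes with each control period).
- snapshot(name): name is "scene" or "top" or "wrist"; returns the picture (400x640x3 uint8, blue, green, red); there is no depth.
- camera_params(name): a dict with "vfov" (degrees; the focal length in pixels is half the picture's height over the tangent of half this angle, whatever the lens; pixels are square), "cx", "cy" (the principal point, pixels), "R" (3x3) and "t" (3): a world point X has camera coordinates R X + t. Camera axes: x right, y down, z forward; pixel columns grow to the right and rows downward; lengths in mm; the calibration is good to about 2 mm. A picture is of the moment at which its call begins: read the wrist's pose just before it. camera_params takes no time and is no camera call; for the wrist camera it gives the pose at the moment of the call.
- hand_in(): hands the job in; it is judged then, once.
Trained networks look in the newest picture that a camera, given by its name, has taken for a name from the list of things; names that differ only in an ending like _2 or _b are one class to them, and where a whole thing is asked for, a point or a joint stands for the part that bears it (a point fixed in the world has none). Each returns a list of dicts, best first, with "conf" (0 to 1); they miss things now and then, are a little off and sometimes report something else, mostly with a low value. They report only what shows in the picture. A call takes as long as a camera call.
- masks_of(camera, label): "pixels" (400x640 bool, what is visible of it) and "at" ([column, row] in pixels, amid what is visible of it).
- pinpoint(camera, label): "at" ([column, row] in pixels: a listed point, or the origin of a listed thing).
The state is a dict: "time": time; "joint_pos": joint angles; "qd": joint speeds; "joint_efforts": joint torques, N m; "tool_pos": TCP position; "tcp_rot": TCP orientation; "ft_force": force on the tool from outside, world axes, zero at the start; "wrist_torque": the same for the moment, N m; "finger_gap": finger opening in mm; "grip_force": force on a finger pad.
Only numpy, scipy, OpenCV 4.12 (cv2) and the standard library are available. Lean on these libraries where they do the work, as an engineer would, in place of code of your own. Each camera call takes 0.05 s, during which the arm holds its last target. There are 200 camera calls.

### The job

Load the vial shaker: turn the lock knob anticlockwise past its click to release the cover, lift the cover off and lay it on the rubber mat, then stand every white-capped pill vial upright on the shaker's round pads, one centred on each, as one row side by side that starts at the pad next to the knob and leaves no pad empty in between. Then lower the cover level over both dowels until it lies flat on its seats, and turn the knob clockwise until it clicks fully home over the cover. Leave the black-capped film cans and the other things on the worktop where they are.

Things in the scene. Friction and masses are not known exactly. Their poses are not given: they have to be found in the camera images.
- shaker: fixed vial shaker: low white casing 130 mm (its x) by 300 mm (its y) by 26 mm high; origin on the worktop below the middle of the row of pads; casing reaches from y = -175 (knob end) to +125 mm; it stands at a different place and yaw each time. At x = 0, y = +-90 mm stand two grey seats (46 mm in x, 26 mm in y) whose tops are 82 mm above the worktop; on each a vertical steel dowel, 8 mm across, 16 mm tall, the top 6 mm tapered
- pad0 (a point): centre of a round dark pad mark (33 mm across, flush with the deck, 26 mm above the worktop), in shaker coordinates x = 0, y = -51 mm: the pad next to the lock knob; the row starts here
- pad1 (a point): centre of a round dark pad mark (33 mm across, flush with the deck, 26 mm above the worktop), second from the knob (34 mm further on along shaker y)
- pad2 (a point): centre of a round dark pad mark (33 mm across, flush with the deck, 26 mm above the worktop), third from the knob
- pad3 (a point): centre of a round dark pad mark (33 mm across, flush with the deck, 26 mm above the worktop), fourth, farthest from the knob
- seat (a point): point midway between the two dowels at the height of the seats (82 mm above the worktop); axes as the shaker's. The cover's origin is here when the cover is home
- lock (a joint): angle of the lock knob, rad: 0 = released (tongue points to the shaker's front, -x side), 1.3 = locked (tongue points along shaker +y, over the end of the cover); turning it clockwise seen from above makes it grow. A spring detent with its hump at 0.65 holds it at either end: it takes up to about 0.12 N m, and past the hump it snaps on to the end stop by itself
- lock_grip (a point): point on the vertical axis of the lock knob at the height to grip (117 mm above the worktop), at shaker x = 0, y = -145 mm. The black grip bar is 40 mm long, 13 mm thick, from 99 to 131 mm above the worktop; the bar and the steel tongue under it (45 mm out from the axis, 15 mm wide, 92 to 98 mm above the worktop) turn with the knob and lie along one direction, which is shaker +y when locked: seen from above, bar direction = shaker +y turned anticlockwise by (1.3 - lock) rad
- cover: loose aluminium cover plate, 60 mm (its x) by 224 mm (its y) by 8 mm, about 0.3 kg, origin under its centre, with two through holes of 11 mm at y = +-90 mm that go over the dowels (either way round), and a bridge handle on top. It starts home on the shaker, locked
- cover_handle (a point): centre of the cover's handle bar, 35 mm above the plate's underside: the black bar is 14 mm thick (cover x), 76 mm long (cover y) and spans 30 to 44 mm above the underside, on two posts (at cover y = +-31 mm)
- mat: fixed black rubber mat on the worktop, 260 mm (its x) by 90 mm (its y), 3 mm thick, origin on the worktop under its centre; the free place for the cover, which fits with its long side along the mat's x
- vial0: screw-cap pill vial with white cap, 26 mm across, 50 mm tall, origin under its centre, z up when upright, about 40 g, standing on the worktop to the right of the shaker; a tall fixed analyser stands close behind them (its front at about world x = 0.6 m); two to four such vials are present
- vial1: screw-cap pill vial with white cap, 26 mm across, 50 mm tall, origin under its centre, z up when upright, about 40 g, standing on the worktop to the right of the shaker; a tall fixed analyser stands close behind them (its front at about world x = 0.6 m); two to four such vials are present
- vial2: screw-cap pill vial with white cap, 26 mm across, 50 mm tall, origin under its centre, z up when upright, about 40 g, standing on the worktop to the right of the shaker; a tall fixed analyser stands close behind them (its front at about world x = 0.6 m); two to four such vials are present
- vial3: screw-cap pill vial with white cap, 26 mm across, 50 mm tall, origin under its centre, z up when upright, about 40 g, standing on the worktop to the right of the shaker; a tall fixed analyser stands close behind them (its front at about world x = 0.6 m); two to four such vials are present
- can0: bystander: black-capped film can, 26 mm across and 42 mm tall, standing among the vials; origin under its centre; leave it where it is
- can1: bystander: black-capped film can, 26 mm across and 42 mm tall, standing among the vials; origin under its centre; leave it where it is
- stapler: bystander: small black stapler, 100 x 28 x 36 mm, origin under its centre; leave alone
- label_roll: bystander: white roll of labels, 37 mm across, 31 mm tall; origin under its centre; leave alone
- timer: bystander: white digital timer on its foot, 32 x 52 x 57 mm; origin under its centre; leave alone

How it is judged:
By the outcome, as a careful person would: the job done as asked, in the order asked, and still so for the second after the job is handed in, with the robot touching nothing.
Of vial0, vial1, vial2, vial3 only 2 to 4 are there at a start; the rules pass over those that are not, and their reading is None.
At some moment in a run one of cover may be knocked a few centimetres aside while the robot is not near it.
It also fails if it takes over 210 s, if anything falls off the work surface, if the arm or the gripper's body presses on something with over 40 N, if the wrist force passes 120 N, or if a joint passes its speed limit or range.

## Working session

There is one attempt and no reset: what is moved stays moved. The work goes in short steps, Python scripts to look and compute and a tool call to move; the robot and the scene stay as the last step left them, time stands still between calls to the robot, and variables do not carry over. Pictures are saved under pics/ and viewed, at most 14 in all, crops included, and the job is handed in when it is done.

Besides the shell and the picture viewer there is one more tool, called after ">>>" in YAML: its name, and indented under it one key for each argument. step_arm: Moves the arm, as the interface text tells. Its arguments: {"type":"object","properties":{"targets":{"type":"array","items":{"type":"object","properties":{"angular":{"type":"array","items":{"type":"number","minimum":-1,"maximum":1}},"dp":{"type":"array","items":{"type":"number","minimum":-1,"maximum":1}},"fingers":{"type":"number"}}}},"newtons":{"type":"number"}},"required":["targets"]}

```bash
mkdir -p pics; ls; python3 - <<'E'
from bench import *
import cv2,numpy as np
s=sense();print(s)
for n in("scene","top"):
    im=snapshot(n);cv2.imwrite(f"pics/{n}0.png",im)
    p=camera_params(n);print(n,p)
    for l in("pad0","pad3","seat","lock_grip","cover_handle","cover","mat","vial0","can0","timer","stapler","label_roll"):
        print(l,[(np.round(d["at"],1).tolist(),round(d["conf"],2)) for d in pinpoint(n,l)])
E
```

```text
pics
{'time': 0.0, 'joint_pos': array([ 6.34026166e+01,  7.51610736e+00,  8.53306186e+01, -2.48116300e-05,
        8.72640773e+01, -4.89395552e+00]), 'qd': array([-0.05701315, -0.09256233,  0.00168771, -0.009871  , -0.03670584,
       -0.01607882]), 'joint_efforts': array([-1.14124927e-03, -5.69375145e+01, -5.00567830e+01, -1.54210798e-04,
        1.42360645e-02,  3.71605449e-05]), 'tool_pos': array([221.61023383, 556.95317633, 230.22121376]), 'tcp_rot': array([-1.79889599e+02, -9.42813041e-03,  1.58296564e+02]), 'ft_force': array([ 0.63707407,  1.06449729, -0.14584697]), 'wrist_torque': array([0.02825005, 0.02597242, 0.0220557 ]), 'grip_force': 0.0, 'finger_gap': 85.39222644432265}
scene {'vfov': 51.447301537547276, 'cx': 314.910177118331, 'cy': 198.9431455799515, 'R': array([[-0.68874148, -0.72491854, -0.01132673],
       [-0.30400987,  0.30295085, -0.9032158 ],
       [ 0.65818932, -0.61863875, -0.4290372 ]]), 't': array([ 347.64053302,  225.49635615, 1364.42309535])}
pad0 [([313.7, 223.0], 0.9), ([298.1, 227.3], 0.81), ([294.2, 231.0], 0.81), ([304.3, 225.9], 0.58)]
pad3 [([313.7
[... 882 characters left out ...]
  1.20645765e-02, -9.04630245e-01]]), 't': array([  13.35607194,  460.09971061, 1527.18900671])}
pad0 [([304.1, 208.7], 0.95), ([287.1, 206.1], 0.77), ([299.5, 204.1], 0.76), ([277.9, 201.1], 0.59)]
pad3 [([304.1, 208.7], 0.95), ([287.1, 206.1], 0.77), ([299.5, 204.1], 0.76), ([277.9, 201.1], 0.59)]
seat [([290.5, 197.2], 0.65)]
lock_grip [([328.6, 201.7], 0.49)]
cover_handle [([289.0, 193.8], 0.63)]
cover [([288.9, 194.4], 0.81)]
mat []
vial0 [([395.6, 224.1], 0.57), ([373.4, 225.3], 0.42)]
can0 [([392.4, 205.9], 0.63), ([418.1, 205.2], 0.56), ([375.6, 228.2], 0.32)]
timer []
stapler [([453.8, 216.8], 0.53), ([300.0, 208.8], 0.34)]
label_roll [([448.7, 215.6], 0.62), ([197.3, 182.7], 0.49)]
```

```bash
python3 - <<'E'
import cv2
a=cv2.imread("pics/top0.png")[130:330,160:480];cv2.imwrite("pics/a.png",cv2.resize(a,(800,500),interpolation=cv2.INTER_CUBIC))
a=cv2.imread("pics/scene0.png")[150:320,170:440];cv2.imwrite("pics/b.png",cv2.resize(a,(800,504),interpolation=cv2.INTER_CUBIC))
E
```

```text
(no output)
```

View pics/a.png

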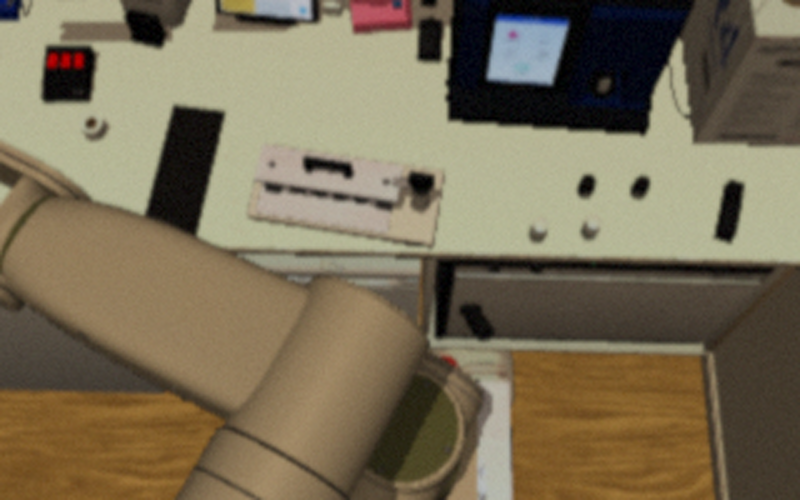

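View pics/b.png

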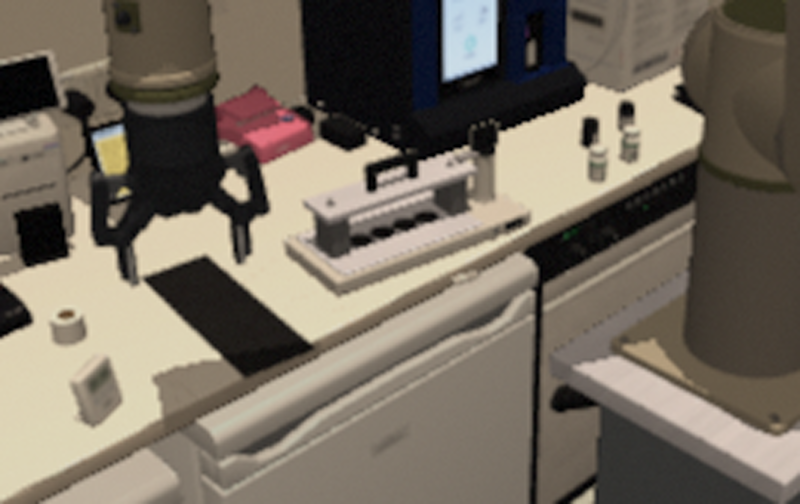

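The top view shows the shaker in the middle with its knob on the right (crop 420,183). The black mat is to its left, at about (185,170). There are two white-capped vials at (538,232) and (590,230), with two black-capped cans behind them.

```bash
cat > h.py <<'E'
from bench import *
import numpy as np,cv2
from scipy.spatial.transform import Rotation as Ro
def ray(n,uv,z,p=None):
    p=p or camera_params(n);f=200/np.tan(np.radians(p["vfov"]/2))
    R=np.array(p["R"]);c=-R.T@np.array(p["t"])
    d=R.T@np.array([(uv[0]-p["cx"])/f,(uv[1]-p["cy"])/f,1])
    return c+d*(z-c[2])/d[2]
def proj(p,X):
    f=200/np.tan(np.radians(p["vfov"]/2));c=np.array(p["R"])@np.array(X)+p["t"]
    return c[:2]/c[2]*f+[p["cx"],p["cy"]]
def go(pos,yaw,s=None):
    """dp / angular numbers to TCP pos, tool down, yaw deg, from measured pose"""
    s=s or sense();R0=Ro.from_euler("xyz",s["tcp_rot"],degrees=True)
    R1=Ro.from_euler("xyz",[180,0,yaw],degrees=True)
    return np.round(R0.inv().apply(np.array(pos)-s["tool_pos"])/200,3),np.round(np.degrees((R0.inv()*R1).as_rotvec())/180,4)
E
python3 - <<'E'
from h import *
for n,L in (("top",dict(h=((289,193.8),117),lk=((328.6,201.7),117),v1=((375.2,222),50),v2=((396,221.5),50),c1=((394.5,204),42),c2=((416,204.3),42),m=((233,198),3),mt=((241,174),3),corL=((262.5,216.5),26),corR=((334,227.5),26))),
 ("scene",dict(h=((307.5,207.5),117),lk=((333.6,198.3),117),m=((245.3,252.3),3)))):
    for k,(uv,z) in L.items(): print(n,k,ray(n,uv,z).round())
p=camera_params("wrist");s=sense()
R=np.array(p["R"]);c=-R.T@np.array(p["t"])
T=Ro.from_euler("xyz",s["tcp_rot"],degrees=True).as_matrix()
print("cam in tool",T.T@(c-s["tool_pos"]),(T.T@R.T).round(3),p["vfov"])
E
```

```text
top h [452. 130. 117.]
top lk [423. -21. 117.]
top v1 [ 371. -204.   50.]
top v2 [ 376. -285.   50.]
top c1 [ 453. -284.   42.]
top c2 [ 454. -369.   42.]
top m [480. 368.   3.]
top mt [592. 347.   3.]
top corL [393. 237.  26.]
top corR [354. -46.  26.]
scene h [413. 122. 117.]
scene lk [401.  -1. 117.]
scene m [478. 362.   3.]
cam in tool [ 7.40843102e+01 -9.23951819e-02 -1.42409544e+02] [[ 0.001 -0.957 -0.289]
 [ 1.     0.001  0.   ]
 [ 0.    -0.289  0.957]] 71.82526458967682
```

```bash
python3 - <<'E'
from h import *
print(go((330,460,300),165),go((450,360,300),171))
E
```

```text
(array([-0.683, -0.253, -0.344]), array([-0.    , -0.    , -0.0372])) (array([-1.425, -0.496, -0.344]), array([-0.    , -0.    , -0.0706]))
```

>>> step_arm:
  targets:
    - {"dp": [-0.2,-0.07,-0.17]}
    - {"dp": [-0.4,-0.14,-0.34]}
    - {"dp": [-0.6,-0.2,-0.34]}
    - {"dp": [-0.71,-0.25,-0.34]}
    - {"dp": [-0.71,-0.25,-0.34]}
    - {"dp": [-0.71,-0.25,-0.34]}
    - {"dp": [-0.71,-0.25,-0.34]}
    - {"dp": [-0.71,-0.25,-0.34]}

```text
validation failed for argument at $.ta...
```

>>> step_arm:
  targets:
    - {"dp": [-0.2,-0.07,0],"angular": [0,0,-0.02]}
    - {"dp": [-0.4,-0.14,0],"angular": [0,0,-0.05]}
    - {"dp": [-0.6,-0.2,0],"angular": [0,0,-0.07]}
    - {"dp": [-0.71,-0.25,0],"angular": [0,0,-0.07]}
    - {"dp": [-0.71,-0.25,0],"angular": [0,0,-0.07]}
    - {"dp": [-0.71,-0.25,0],"angular": [0,0,-0.07]}
    - {"dp": [-0.71,-0.25,0],"angular": [0,0,-0.07]}
    - {"dp": [-0.71,-0.25,0],"angular": [0,0,-0.07]}

```text
validation failed for argument at $.ta...
```

```bash
python3 - <<'E'
from h import *
s=sense();print(s["time"],s["tool_pos"],s["tcp_rot"])
p=camera_params("wrist");im=snapshot("wrist");cv2.imwrite("pics/w1.png",im)
m=masks_of("wrist","mat")
for d in m:
    q=d["pixels"].astype(np.uint8);c=max(cv2.findContours(q,0,2)[0],key=cv2.contourArea)
    W=np.array([ray("wrist",u[0],3,p)[:2] for u in c],np.float32)
    print(d["conf"],cv2.minAreaRect(W))
print([ (d["at"],d["conf"],ray("wrist",d["at"],0,p).round(1)) for d in pinpoint("wrist","mat")])
print(go((450,90,320),171))
E
```

```text
1.3 [221.85906743 557.47665307 231.28529497] [-1.79997997e+02 -6.80700348e-04  1.58297636e+02]
0.64 ((398.4210205078125, 378.90447998046875), (90.06608581542969, 116.40692138671875), 84.07317352294922)
0.57 ((477.7135925292969, 155.21343994140625), (82.81621551513672, 146.097900390625), 37.11159133911133)
0.55 ((426.3226623535156, 568.3778686523438), (62.31544876098633, 68.49351501464844), 21.95653533935547)
[([266.0, 338.4], 0.57, array([462.9, 368. ,   0. ]))]
(array([-1.924, -1.75 , -0.444]), array([-0.    , -0.    , -0.0706]))
```

>>> step_arm:
  targets:
    - {"dp": [-0.2,-0.07,-0.17],"angular": [0,0,0],"fingers": 0}
    - {"dp": [-0.4,-0.14,-0.34],"angular": [0,0,0],"fingers": 0}
    - {"dp": [-0.6,-0.2,-0.34],"angular": [0,0,0],"fingers": 0}
    - {"dp": [-0.71,-0.25,-0.34],"angular": [0,0,0],"fingers": 0}
    - {"dp": [-0.71,-0.25,-0.34],"angular": [0,0,0],"fingers": 0}
    - {"dp": [-0.71,-0.25,-0.34],"angular": [0,0,0],"fingers": 0}
    - {"dp": [-0.71,-0.25,-0.34],"angular": [0,0,0],"fingers": 0}
    - {"dp": [-0.71,-0.25,-0.34],"angular": [0,0,0],"fingers": 0}

```text
time: 2.45
tool_pos: [334.7, 459.0, 299.2]
tcp_rot: [-180.0, -0.0, 158.4]
ft_force: [0.1, 0.5, -0.1]
finger_gap: 85.2
grip_force: 0.0
```

>>> step_arm:
  targets:
    - {"dp": [-0.2,-0.07,0],"angular": [0,0,-0.02],"fingers": 0}
    - {"dp": [-0.4,-0.14,0],"angular": [0,0,-0.05],"fingers": 0}
    - {"dp": [-0.6,-0.2,0],"angular": [0,0,-0.07],"fingers": 0}
    - {"dp": [-0.71,-0.25,0],"angular": [0,0,-0.07],"fingers": 0}
    - {"dp": [-0.71,-0.25,0],"angular": [0,0,-0.07],"fingers": 0}
    - {"dp": [-0.71,-0.25,0],"angular": [0,0,-0.07],"fingers": 0}
    - {"dp": [-0.71,-0.25,0],"angular": [0,0,-0.07],"fingers": 0}
    - {"dp": [-0.71,-0.25,0],"angular": [0,0,-0.07],"fingers": 0}

```text
time: 3.45
tool_pos: [448.2, 360.2, 299.3]
tcp_rot: [180.0, -0.0, 171.0]
ft_force: [0.6, -1.0, 1.0]
finger_gap: 85.5
grip_force: 0.0
```

```bash
cat > mat.py <<'E'
from h import *
s=sense();print(s["time"],s["tool_pos"],s["tcp_rot"])
p=camera_params("wrist");im=snapshot("wrist");cv2.imwrite("pics/w1.png",im)
for d in masks_of("wrist","mat"):
    q=d["pixels"].astype(np.uint8);c=max(cv2.findContours(q,0,2)[0],key=cv2.contourArea)
    W=np.array([ray("wrist",u[0],3,p)[:2] for u in c],np.float32)
    print(d["conf"],cv2.minAreaRect(W))
print([ (d["at"],d["conf"],ray("wrist",d["at"],0,p).round(1)) for d in pinpoint("wrist","mat")])
print(go((450,90,320),171))
E
python3 mat.py
```

```text
3.45 [448.16495196 360.23072567 299.34555394] [ 1.79993380e+02 -1.07285194e-03  1.70969567e+02]
0.81 ((470.3602294921875, 370.4288635253906), (91.24303436279297, 259.48736572265625), 83.51702117919922)
[]
(array([-0.22 , -1.331, -0.103]), array([ 0.    ,  0.    , -0.0004]))
```

View pics/w1.png

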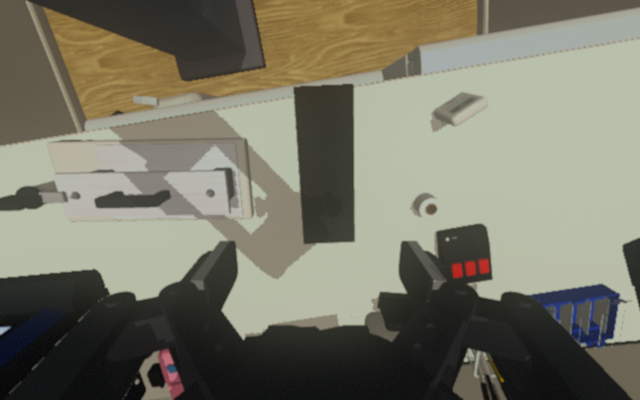

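The mat measures 91 x 259 mm, which matches its given size. Its centre is at (470,370) and its long axis is at -6.5°. Next is the shaker.

>>> step_arm:
  targets:
    - {"dp": [0,-0.25,0],"angular": [0,0,0],"fingers": 0}
    - {"dp": [0,-0.5,-0.1],"angular": [0,0,0],"fingers": 0}
    - {"dp": [-0.1,-0.75,-0.1],"angular": [0,0,0],"fingers": 0}
    - {"dp": [-0.2,-0.95,-0.1],"angular": [0,0,0],"fingers": 0}
    - {"dp": [-0.2,-1,-0.1],"angular": [0,0,0],"fingers": 0}
    - {"dp": [-0.2,-1,-0.1],"angular": [0,0,0],"fingers": 0}
    - {"dp": [-0.2,-1,-0.1],"angular": [0,0,0],"fingers": 0}
    - {"dp": [-0.2,-1,-0.1],"angular": [0,0,0],"fingers": 0}

```text
time: 4.6
tool_pos: [456.3, 156.8, 319.2]
tcp_rot: [180.0, -0.0, 171.0]
ft_force: [-0.0, -0.3, -0.7]
finger_gap: 85.3
grip_force: 0.0
```

>>> step_arm:
  targets:
    - {"dp": [0,-0.2,0],"angular": [0,0,0],"fingers": 0}
    - {"dp": [0,-0.33,0],"angular": [0,0,0],"fingers": 0}
    - {"dp": [0,-0.33,0],"angular": [0,0,0],"fingers": 0}
    - {"dp": [0,-0.33,0],"angular": [0,0,0],"fingers": 0}
    - {"dp": [0,-0.33,0],"angular": [0,0,0],"fingers": 0}
    - {"dp": [0,-0.33,0],"angular": [0,0,0],"fingers": 0}
    - {"dp": [0,-0.33,0],"angular": [0,0,0],"fingers": 0}
    - {"dp": [0,-0.33,0],"angular": [0,0,0],"fingers": 0}

```text
time: 5.6
tool_pos: [446.2, 90.7, 319.3]
tcp_rot: [180.0, -0.0, 170.9]
ft_force: [-0.3, 0.2, 1.0]
finger_gap: 85.5
grip_force: 0.0
```

```bash
cat > look.py <<'E'
import sys
from h import *
Z=dict(lock_grip=117,cover_handle=117,cover=82,pad0=26,vial0=0,can0=0,seat=82,shaker=0)
def look(fn,labels,cam="wrist"):
    s=sense();print(s["time"],s["tool_pos"].round(1),s["tcp_rot"].round(1))
    p=camera_params(cam);im=snapshot(cam);cv2.imwrite(fn,im)
    for l in labels:
        for d in pinpoint(cam,l): print(l,np.round(d["at"],1),round(d["conf"],2),ray(cam,d["at"],Z[l],p).round(1))
    return p,im
if __name__=="__main__": look(sys.argv[1],sys.argv[2:])
E
python3 look.py pics/w2.png lock_grip cover_handle cover pad0 vial0 can0 seat shaker
```

```text
5.6 [446.2  90.7 319.3] [180.   -0.  170.9]
lock_grip [228.9 168. ] 0.69 [425.2 -20.2 117. ]
lock_grip [488.7 140.8] 0.25 [442.3 304.7 117. ]
cover_handle [346.1 162.6] 0.97 [441.7 127.6 117. ]
cover [341.9 159.4] 0.86 [443.3 124.9  82. ]
vial0 [136.3 147.8] 0.96 [ 385.5 -205.5    0. ]
vial0 [ 90.2 155.6] 0.83 [ 385.8 -286.4    0. ]
can0 [106.9 203.2] 0.96 [ 470.6 -290.4    0. ]
can0 [ 61.1 206.7] 0.92 [ 464.1 -373.     0. ]
shaker [333.6 155.2] 0.57 [449.3 117.    0. ]
shaker [105.2 201.4] 0.45 [ 467.  -292.1    0. ]
```

View pics/w2.png

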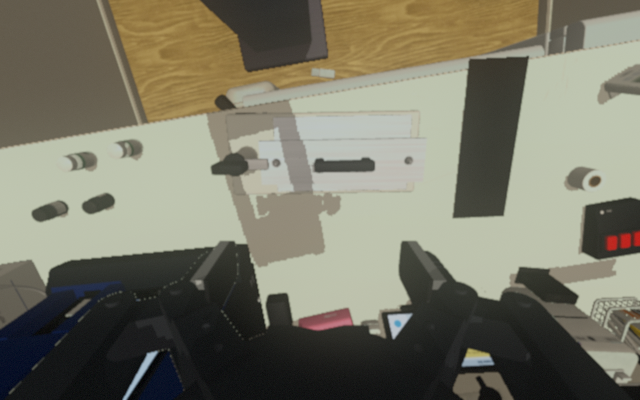

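```bash
python3 - <<'E'
from h import *
p=camera_params("wrist")
for d in masks_of("wrist","cover")[:1]:
    q=d["pixels"].astype(np.uint8);c=max(cv2.findContours(q,0,2)[0],key=cv2.contourArea)
    W=np.array([ray("wrist",u[0],90,p)[:2] for u in c],np.float32);print(cv2.minAreaRect(W))
    im=cv2.imread("pics/w2.png");cv2.drawContours(im,[c],-1,(0,0,255),1)
for l in("cover_handle","lock_grip"):
  for d in masks_of("wrist",l)[:2]:
    print(l,d["conf"],d["at"],d["pixels"].sum())
    c=max(cv2.findContours(d["pixels"].astype(np.uint8),0,2)[0],key=cv2.contourArea);cv2.drawContours(im,[c],-1,(0,255,0),1)
for u in((277,162),(408.5,160)):print(ray("wrist",u,96,p))
cv2.imwrite("pics/w2c.png",cv2.resize(im[100:210,200:440],(780,358),interpolation=cv2.INTER_CUBIC))
E
```

```text
((445.0789489746094, 123.1999282836914), (224.8181915283203, 63.46336364746094), 81.87092590332031)
cover_handle 0.71 [345.0, 161.0] 7090
lock_grip 0.86 [234.3, 167.1] 782
lock_grip 0.45 [300.3, 136.5] 8720
[430.57656328  37.72433165  96.        ]
[455.53466898 211.63236074  96.        ]
```

View pics/w2c.png

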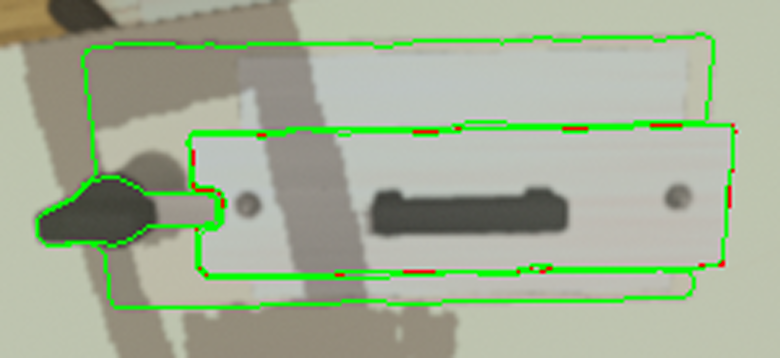

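The crop shows the cover outline with dowels at about pixel (276,163) and (408,160) and the knob tongue over its left end. The seat works out at about (444,124.5) with yaw -8.1°. The knob axis is then about (424,-19), which agrees with the network.

```bash
python3 - <<'E'
from h import *
print(go((424,-19.5,220),81.9))
E
```

```text
(array([ 0.022, -0.561,  0.496]), array([ 0.    , -0.    ,  0.4944]))
```

>>> step_arm:
  targets:
    - {"dp": [0,-0.1,0.06],"angular": [0,0,0.06],"fingers": 0}
    - {"dp": [0,-0.2,0.12],"angular": [0,0,0.12],"fingers": 0}
    - {"dp": [0,-0.3,0.2],"angular": [0,0,0.18],"fingers": 0}
    - {"dp": [0.02,-0.4,0.3],"angular": [0,0,0.24],"fingers": 0}
    - {"dp": [0.02,-0.5,0.4],"angular": [0,0,0.3],"fingers": 0}
    - {"dp": [0.02,-0.561,0.496],"angular": [0,0,0.36],"fingers": 0}
    - {"dp": [0.022,-0.561,0.496],"angular": [0,0,0.42],"fingers": 0}
    - {"dp": [0.022,-0.561,0.496],"angular": [0,0,0.476],"fingers": 0}

```text
time: 7.2
tool_pos: [423.8, -19.8, 219.8]
tcp_rot: [-180.0, -0.0, 84.8]
ft_force: [-0.2, -0.6, -1.2]
finger_gap: 85.7
grip_force: 0.0
```

```bash
python3 look.py pics/w3.png lock_grip cover_handle ; python3 - <<'E'
from h import *
print(go((424,-19.5,102),81.9))
E
```

```text
7.2 [423.8 -19.8 219.8] [-180.    -0.    84.8]
lock_grip [316.8 192.7] 0.64 [422.4 -19.7 117. ]
cover_handle [326.9  10.2] 0.71 [443.4 126.3 117. ]
(array([ 0.   , -0.   ,  0.591]), array([0.    , 0.    , 0.0194]))
```

View pics/w3.png

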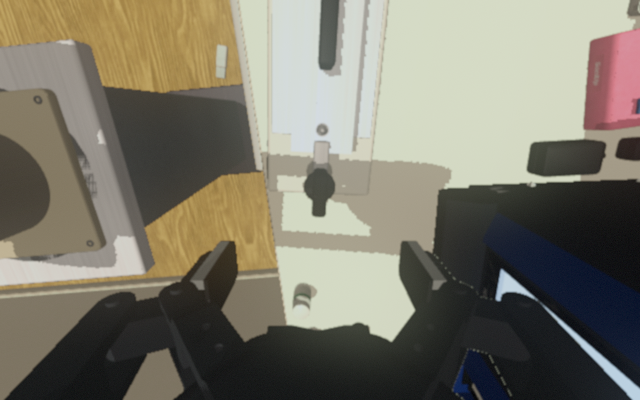

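The knob is centred under the tool at pixel (317,190), so I'll descend, grip and turn.

>>> step_arm:
  targets:
    - {"dp": [0,-0.005,0.1],"angular": [0,0,0.019],"fingers": 0}
    - {"dp": [0,-0.005,0.25],"angular": [0,0,0.019],"fingers": 0}
    - {"dp": [0,-0.005,0.4],"angular": [0,0,0.019],"fingers": 0}
    - {"dp": [0,-0.005,0.5],"angular": [0,0,0.019],"fingers": 0}
    - {"dp": [0,-0.005,0.56],"angular": [0,0,0.019],"fingers": 0}
    - {"dp": [0,-0.005,0.59],"angular": [0,0,0.019],"fingers": 0}
    - {"dp": [0,-0.005,0.59],"angular": [0,0,0.019],"fingers": 0.3}
    - {"dp": [0,-0.005,0.59],"angular": [0,0,0.019],"fingers": 0.5}
  newtons: 30

```text
time: 8.35
tool_pos: [423.7, -19.5, 102.9]
tcp_rot: [179.9, 0.0, 81.8]
ft_force: [0.2, 0.3, 0.1]
finger_gap: 51.8
grip_force: 0.0
```

>>> step_arm:
  targets:
    - {"dp": [0,0,0],"angular": [0,0,0],"fingers": 0.8}
    - {"dp": [0,0,0],"angular": [0,0,0],"fingers": 1}
    - {"dp": [0,0,0],"angular": [0,0,0],"fingers": 1}
    - {"dp": [0,0,0],"angular": [0,0,0],"fingers": 1}
    - {"dp": [0,0,0],"angular": [0,0,0],"fingers": 1}
    - {"dp": [0,0,0],"angular": [0,0,0],"fingers": 1}
    - {"dp": [0,0,0],"angular": [0,0,0],"fingers": 1}
    - {"dp": [0,0,0],"angular": [0,0,0],"fingers": 1}
  newtons: 30

```text
time: 9.35
tool_pos: [424.8, -19.7, 103.0]
tcp_rot: [179.8, -0.0, 81.8]
ft_force: [7.2, -0.4, -2.9]
finger_gap: 12.4
grip_force: 35.3
```

>>> step_arm:
  targets:
    - {"dp": [0,0.006,0],"angular": [0,0,-0.05],"fingers": 1}
    - {"dp": [0,0.006,0],"angular": [0,0,-0.1],"fingers": 1}
    - {"dp": [0,0.006,0],"angular": [0,0,-0.15],"fingers": 1}
    - {"dp": [0,0.006,0],"angular": [0,0,-0.2],"fingers": 1}
    - {"dp": [0,0.006,0],"angular": [0,0,-0.25],"fingers": 1}
    - {"dp": [0,0.006,0],"angular": [0,0,-0.3],"fingers": 1}
    - {"dp": [0,0.006,0],"angular": [0,0,-0.35],"fingers": 1}
    - {"dp": [0,0.006,0],"angular": [0,0,-0.4],"fingers": 1}

```text
time: 10.35
tool_pos: [425.4, -19.7, 102.9]
tcp_rot: [179.9, 0.1, 154.1]
ft_force: [2.4, 0.8, 0.8]
finger_gap: 12.5
grip_force: 36.0
```

>>> step_arm:
  targets:
    - {"dp": [0,0,0],"angular": [0,0,-0.013],"fingers": 1}
    - {"dp": [0,0,0],"angular": [0,0,-0.013],"fingers": 1}
    - {"dp": [0,0,0],"angular": [0,0,-0.013],"fingers": 0.7}
    - {"dp": [0,0,0],"angular": [0,0,-0.013],"fingers": 0.3}
    - {"dp": [0,0,0],"angular": [0,0,-0.013],"fingers": 0}
    - {"dp": [0,0,0],"angular": [0,0,-0.013],"fingers": 0}
    - {"dp": [0,0,-0.2],"angular": [0,0,-0.013],"fingers": 0}
    - {"dp": [0,0,-0.5],"angular": [0,0,-0.013],"fingers": 0}

```text
time: 11.35
tool_pos: [422.5, -19.3, 201.1]
tcp_rot: [-179.9, -0.3, 156.1]
ft_force: [1.4, -0.1, -0.2]
finger_gap: 85.3
grip_force: 0.0
```

```bash
python3 look.py pics/w4.png lock_grip cover_handle ; python3 - <<'E'
from h import *
im=cv2.imread("pics/w4.png")
print(go((444,125,210),81.9))
E
```

```text
11.35 [422.5 -19.3 201.1] [-179.9   -0.3  156.1]
lock_grip [317.4 202. ] 0.73 [424.1 -20.7 117. ]
cover_handle [488.6 155.8] 0.77 [444.3 124.5 117. ]
cover_handle [317.8 200.1] 0.24 [422.6 -19.6 117. ]
(array([ 0.214,  0.698, -0.019]), array([0.002 , 0.0016, 0.4124]))
```

View pics/w4.png

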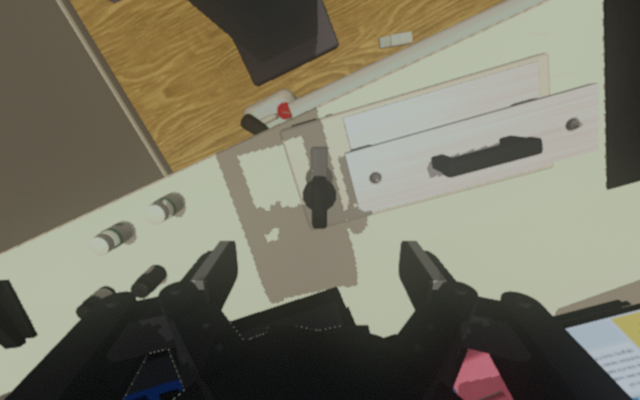

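The knob is released, with its tongue pointing to the front. Next I go to the handle.

>>> step_arm:
  targets:
    - {"dp": [0.03,0.1,0],"angular": [0,0,0.055],"fingers": 0}
    - {"dp": [0.06,0.2,-0.02],"angular": [0,0,0.11],"fingers": 0}
    - {"dp": [0.09,0.3,-0.02],"angular": [0,0,0.165],"fingers": 0}
    - {"dp": [0.12,0.4,-0.02],"angular": [0,0,0.22],"fingers": 0}
    - {"dp": [0.15,0.5,-0.02],"angular": [0,0,0.275],"fingers": 0}
    - {"dp": [0.18,0.6,-0.02],"angular": [0,0,0.33],"fingers": 0}
    - {"dp": [0.21,0.69,-0.02],"angular": [0,0,0.385],"fingers": 0}
    - {"dp": [0.21,0.697,-0.02],"angular": [0,0,0.412],"fingers": 0}

```text
time: 12.5
tool_pos: [441.5, 125.9, 204.7]
tcp_rot: [-179.9, 0.0, 81.8]
ft_force: [-1.0, 0.1, -0.2]
finger_gap: 85.2
grip_force: 0.0
```

```bash
python3 look.py pics/w5.png cover_handle ; python3 - <<'E'
from h import *
print(go((444.7,124.5,101),81.9))
E
```

```text
12.5 [441.5 125.9 204.7] [-179.9    0.    81.8]
cover_handle [323.3 196.5] 0.59 [445.9 126.2 117. ]
(array([-0.001,  0.017,  0.519]), array([-0.0006,  0.0002,  0.0003]))
```

>>> step_arm:
  targets:
    - {"dp": [0,0.018,0.1],"angular": [0,0,0],"fingers": 0}
    - {"dp": [0,0.018,0.25],"angular": [0,0,0],"fingers": 0}
    - {"dp": [0,0.018,0.38],"angular": [0,0,0],"fingers": 0}
    - {"dp": [0,0.018,0.47],"angular": [0,0,0],"fingers": 0}
    - {"dp": [0,0.018,0.52],"angular": [0,0,0],"fingers": 0}
    - {"dp": [0,0.018,0.52],"angular": [0,0,0],"fingers": 0.3}
    - {"dp": [0,0.018,0.52],"angular": [0,0,0],"fingers": 0.6}
    - {"dp": [0,0.018,0.52],"angular": [0,0,0],"fingers": 0.8}
  newtons: 60

```text
time: 13.6
tool_pos: [446.5, 124.5, 103.1]
tcp_rot: [179.9, -0.0, 82.0]
ft_force: [-0.3, -0.1, 1.3]
finger_gap: 31.8
grip_force: 0.0
```

>>> step_arm:
  targets:
    - {"dp": [0,0,0],"angular": [0,0,0],"fingers": 1}
    - {"dp": [0,0,0],"angular": [0,0,0],"fingers": 1}
    - {"dp": [0,0,0],"angular": [0,0,0],"fingers": 1}
    - {"dp": [0,0,0],"angular": [0,0,0],"fingers": 1}
    - {"dp": [0,0,0],"angular": [0,0,0],"fingers": 1}
    - {"dp": [0,0,0],"angular": [0,0,0],"fingers": 1}
    - {"dp": [0,0,0],"angular": [0,0,0],"fingers": 1}
    - {"dp": [0,0,0],"angular": [0,0,0],"fingers": 1}
  newtons: 60

```text
time: 14.6
tool_pos: [446.2, 124.5, 102.7]
tcp_rot: [179.9, -0.0, 82.0]
ft_force: [-2.1, 0.8, 5.1]
finger_gap: 12.9
grip_force: 60.0
```

```bash
python3 - <<'E'
from h import *
s=sense();print(s["tool_pos"],s["tcp_rot"],s["finger_gap"],s["ft_force"],s["wrist_torque"])
E
```

```text
[446.21222454 124.46189773 102.70505435] [ 1.79949354e+02 -1.73891882e-02  8.19767301e+01] 12.92956007665611 [-2.12139896  0.76862278  5.14229898] [ 0.01794783  0.15186738 -0.02312523]
```

>>> step_arm:
  targets:
    - {"dp": [0,0,-0.02],"angular": [0,0,0],"fingers": 1}
    - {"dp": [0,0,-0.06],"angular": [0,0,0],"fingers": 1}
    - {"dp": [0,0,-0.12],"angular": [0,0,0],"fingers": 1}
    - {"dp": [0,0,-0.2],"angular": [0,0,0],"fingers": 1}
    - {"dp": [0,0,-0.3],"angular": [0,0,0],"fingers": 1}
    - {"dp": [0,0,-0.45],"angular": [0,0,0],"fingers": 1}
    - {"dp": [0,0,-0.5],"angular": [0,0,0],"fingers": 1}
    - {"dp": [0,0,-0.5],"angular": [0,0,0],"fingers": 1}

```text
time: 15.6
tool_pos: [446.4, 124.4, 203.0]
tcp_rot: [179.9, -0.0, 82.0]
ft_force: [0.3, 0.6, -3.3]
finger_gap: 12.7
grip_force: 58.9
```

```bash
python3 - <<'E'
from h import *
s=sense();print(s["tool_pos"],s["tcp_rot"],s["finger_gap"],s["ft_force"],s["wrist_torque"])
print(go((470.4,370.4,200),173.5))
E
```

```text
[446.40432674 124.44873683 203.00680876] [ 1.79889217e+02 -3.21383226e-02  8.19781680e+01] 12.713311412533752 [ 0.28155745  0.64499412 -3.27850957] [-0.02382167 -0.0012862   0.00426544]
(array([ 1.234, -0.053,  0.016]), array([ 6.000e-04,  4.000e-04, -5.085e-01]))
```

>>> step_arm:
  targets:
    - {"dp": [0.1,0,0],"angular": [0,0,-0.04],"fingers": 1}
    - {"dp": [0.25,0,0],"angular": [0,0,-0.09],"fingers": 1}
    - {"dp": [0.4,0,0],"angular": [0,0,-0.14],"fingers": 1}
    - {"dp": [0.55,0,0],"angular": [0,0,-0.19],"fingers": 1}
    - {"dp": [0.7,0,0],"angular": [0,0,-0.24],"fingers": 1}
    - {"dp": [0.85,0,0],"angular": [0,0,-0.29],"fingers": 1}
    - {"dp": [0.95,-0.04,0],"angular": [0,0,-0.34],"fingers": 1}
    - {"dp": [1,-0.05,0],"angular": [0,0,-0.39],"fingers": 1}

```text
time: 16.6
tool_pos: [462.6, 324.5, 200.0]
tcp_rot: [-179.9, -0.1, 152.5]
ft_force: [-0.3, 0.7, -2.7]
finger_gap: 12.7
grip_force: 58.9
```

```bash
python3 - <<'E'
from h import *
s=sense();print(s["tool_pos"],s["tcp_rot"],s["finger_gap"])
print(go((470.4,370.4,60),173.5))
E
```

```text
[462.57704837 324.51257856 199.96905508] [-1.79857645e+02 -1.08823383e-01  1.52539928e+02] 12.740081965984064
(array([0.07 , 0.223, 0.699]), array([-0.0007, -0.0007, -0.1164]))
```

>>> step_arm:
  targets:
    - {"dp": [0.03,0.1,0],"angular": [0,0,-0.05],"fingers": 1}
    - {"dp": [0.07,0.2,0.1],"angular": [0,0,-0.1],"fingers": 1}
    - {"dp": [0.07,0.223,0.2],"angular": [0,0,-0.1164],"fingers": 1}
    - {"dp": [0.07,0.223,0.35],"angular": [0,0,-0.1164],"fingers": 1}
    - {"dp": [0.07,0.223,0.5],"angular": [0,0,-0.1164],"fingers": 1}
    - {"dp": [0.07,0.223,0.65],"angular": [0,0,-0.1164],"fingers": 1}
    - {"dp": [0.07,0.223,0.7],"angular": [0,0,-0.1164],"fingers": 1}
    - {"dp": [0.07,0.223,0.7],"angular": [0,0,-0.1164],"fingers": 1}

```text
time: 17.6
tool_pos: [471.4, 369.2, 60.8]
tcp_rot: [-179.9, -0.1, 173.1]
ft_force: [-0.1, -0.2, -2.5]
finger_gap: 13.0
grip_force: 59.0
```

```bash
python3 - <<'E'
from h import *
s=sense();print(s["tool_pos"],s["tcp_rot"],s["finger_gap"])
print(go((470.4,370.4,23.7),173.5))
E
```

```text
[471.37591448 369.16585123  60.8332312 ] [-1.79901439e+02 -1.17320058e-01  1.73125524e+02] 12.964735864557126
(array([0.005, 0.006, 0.186]), array([-0.0005, -0.0007, -0.0021]))
```

>>> step_arm:
  targets:
    - {"dp": [0.005,0.006,0.06],"angular": [0,0,-0.002],"fingers": 1}
    - {"dp": [0.005,0.006,0.11],"angular": [0,0,-0.002],"fingers": 1}
    - {"dp": [0.005,0.006,0.15],"angular": [0,0,-0.002],"fingers": 1}
    - {"dp": [0.005,0.006,0.17],"angular": [0,0,-0.002],"fingers": 1}
    - {"dp": [0.005,0.006,0.18],"angular": [0,0,-0.002],"fingers": 1}
    - {"dp": [0.005,0.006,0.185],"angular": [0,0,-0.002],"fingers": 1}
    - {"dp": [0.005,0.006,0.19],"angular": [0,0,-0.002],"fingers": 1}
    - {"dp": [0.005,0.006,0.19],"angular": [0,0,-0.002],"fingers": 1}

```text
time: 18.6
tool_pos: [471.5, 371.1, 24.2]
tcp_rot: [180.0, 0.0, 173.5]
ft_force: [-0.7, -0.4, -1.8]
finger_gap: 12.9
grip_force: 59.1
```

>>> step_arm:
  targets:
    - {"dp": [0,0,0.005],"angular": [0,0,0],"fingers": 1}
    - {"dp": [0,0,0.006],"angular": [0,0,0],"fingers": 1}
    - {"dp": [0,0,0.006],"angular": [0,0,0],"fingers": 0.8}
    - {"dp": [0,0,0.006],"angular": [0,0,0],"fingers": 0.5}
    - {"dp": [0,0,0.006],"angular": [0,0,0],"fingers": 0.2}
    - {"dp": [0,0,0.006],"angular": [0,0,0],"fingers": 0}
    - {"dp": [0,0,0.006],"angular": [0,0,0],"fingers": 0}
    - {"dp": [0,0,-0.1],"angular": [0,0,0],"fingers": 0}

```text
time: 19.6
tool_pos: [469.8, 370.0, 42.7]
tcp_rot: [-179.8, -0.2, 173.5]
ft_force: [-0.4, 0.9, 0.1]
finger_gap: 85.5
grip_force: 0.0
```

>>> step_arm:
  targets:
    - {"dp": [0,0,-0.2],"angular": [0,0,0],"fingers": 0}
    - {"dp": [0,0,-0.5],"angular": [0,0,0],"fingers": 0}
    - {"dp": [0,0,-0.8],"angular": [0,0,0],"fingers": 0}
    - {"dp": [0,-0.2,-1],"angular": [0,0,0],"fingers": 0}
    - {"dp": [0,-0.4,-1],"angular": [0,0,0],"fingers": 0}
    - {"dp": [0,-0.6,-1],"angular": [0,0,0],"fingers": 0}
    - {"dp": [0,-0.8,-1],"angular": [0,0,0],"fingers": 0}
    - {"dp": [0,-1,-1],"angular": [0,0,0],"fingers": 0}

```text
time: 20.6
tool_pos: [448.6, 171.2, 245.9]
tcp_rot: [180.0, 0.1, 173.5]
ft_force: [0.0, -0.4, -0.4]
finger_gap: 85.6
grip_force: 0.0
```

```bash
python3 look.py pics/w6.png cover_handle cover pad0 vial0 can0; python3 - <<'E'
from h import *
print(go((400,-230,260),171))
E
```

```text
20.6 [448.6 171.2 245.9] [1.800e+02 1.000e-01 1.735e+02]
cover_handle [474.5 165.6] 0.7 [445.8 328.8 117. ]
cover [458.6 165.2] 0.91 [452.5 330.3  82. ]
pad0 [323.6 169.5] 0.86 [452.4 178.8  26. ]
pad0 [242.6 167.8] 0.83 [437.9  71.7  26. ]
pad0 [270.9 165.9] 0.68 [439.6 109.6  26. ]
pad0 [295.5 168.9] 0.67 [447.3 141.6  26. ]
vial0 [ 43.1 150.4] 0.84 [ 386.6 -209.3    0. ]
vial0 [ 15.1 213.1] 0.7 [ 472.2 -288.6    0. ]
can0 [ 13.6 209.1] 0.57 [ 465.9 -288.1    0. ]
can0 [ 44.3 149.3] 0.17 [ 385.3 -207.     0. ]
(array([ 0.015, -2.03 , -0.076]), array([0.0003, 0.0004, 0.0139]))
```

View pics/w6.png

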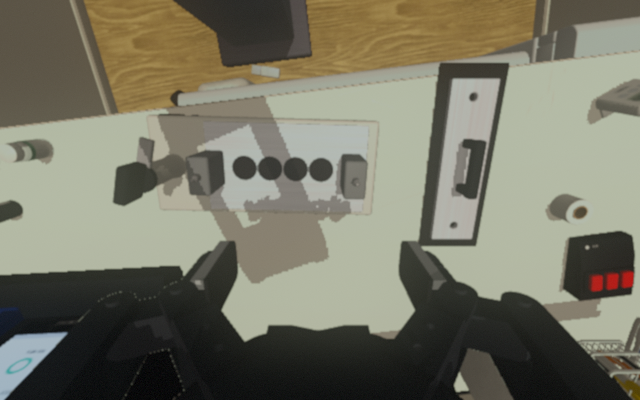

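The cover lies on the mat and the four pads are clear. Only two vials are present. I'm moving to look at them from above.

>>> step_arm:
  targets:
    - {"dp": [0,-0.2,0],"angular": [0,0,0],"fingers": 0}
    - {"dp": [0,-0.45,0],"angular": [0,0,0],"fingers": 0}
    - {"dp": [0,-0.7,0],"angular": [0,0,0],"fingers": 0}
    - {"dp": [0,-0.95,0],"angular": [0,0,0],"fingers": 0}
    - {"dp": [0,-1,0],"angular": [0,0,0],"fingers": 0}
    - {"dp": [0,-1,0],"angular": [0,0,0.05],"fingers": 0}
    - {"dp": [0,-1,0],"angular": [0,0,0.11],"fingers": 0}
    - {"dp": [0,-1,0],"angular": [0,0,0.168],"fingers": 0}

```text
time: 21.9
tool_pos: [426.5, -25.0, 244.3]
tcp_rot: [180.0, -0.0, 143.0]
ft_force: [0.2, 0.4, -0.8]
finger_gap: 85.2
grip_force: 0.0
```

```bash
python3 - <<'E'
from h import *
print(sense()["tool_pos"],sense()["tcp_rot"],go((387,-240,240),82))
E
```

```text
[426.4537153  -25.01582516 244.28139757] [ 1.79973429e+02 -1.83563134e-02  1.42988000e+02] (array([-0.49 , -0.977,  0.021]), array([ 1.000e-04, -2.000e-04,  3.388e-01]))
```

>>> step_arm:
  targets:
    - {"dp": [-0.1,-0.2,0],"angular": [0,0,0.05],"fingers": 0}
    - {"dp": [-0.2,-0.4,0],"angular": [0,0,0.1],"fingers": 0}
    - {"dp": [-0.3,-0.6,0],"angular": [0,0,0.15],"fingers": 0}
    - {"dp": [-0.4,-0.8,0],"angular": [0,0,0.2],"fingers": 0}
    - {"dp": [-0.49,-0.97,0.02],"angular": [0,0,0.25],"fingers": 0}
    - {"dp": [-0.49,-0.977,0.02],"angular": [0,0,0.3],"fingers": 0}
    - {"dp": [-0.49,-0.977,0.02],"angular": [0,0,0.339],"fingers": 0}
    - {"dp": [-0.49,-0.977,0.02],"angular": [0,0,0.339],"fingers": 0}

```text
time: 22.9
tool_pos: [388.5, -240.7, 240.1]
tcp_rot: [-180.0, -0.0, 82.3]
ft_force: [0.1, -0.4, 0.3]
finger_gap: 85.4
grip_force: 0.0
```

```bash
python3 look.py pics/w7.png vial0 can0; python3 - <<'E'
from h import *
im=cv2.imread("pics/w7.png");p=camera_params("wrist")
for d in masks_of("wrist","vial0")[:4]:
    c=max(cv2.findContours(d["pixels"].astype(np.uint8),0,2)[0],key=cv2.contourArea);cv2.drawContours(im,[c],-1,(0,0,255),1);print(d["conf"],d["at"])
cv2.imwrite("pics/w7c.png",im)
E
```

```text
22.9 [ 388.5 -240.7  240.1] [-180.    -0.    82.3]
vial0 [322.  194.5] 0.79 [ 388.3 -285.1    0. ]
vial0 [309.8 139.9] 0.66 [ 381.7 -205.4    0. ]
can0 [377.4 245.3] 0.95 [ 462.1 -377.2    0. ]
can0 [374.9 189.8] 0.91 [ 464.8 -288.1    0. ]
0.84 [307.2, 145.1]
0.76 [323.1, 203.2]
0.49 [328.7, 0.0]
```

View pics/w7c.png

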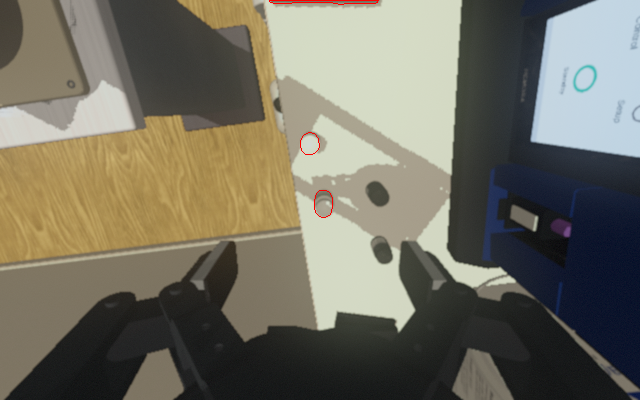

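The picture shows both vials at (310,144) and (323,203), with the cans to their right at (377,194) and (382,249). I'll fit cylinder silhouettes to the vial masks to refine the positions.

```bash
cat > fit.py <<'E'
from h import *
from scipy.optimize import least_squares
def fit(p,mask,xy0,z0=0,h=50,r=13):
    a=np.linspace(0,2*np.pi,40)
    def cen(xy):
        P=np.array([proj(p,(xy[0]+r*np.cos(t),xy[1]+r*np.sin(t),z)) for z in(z0,z0+h) for t in a],np.float32)
        m=cv2.moments(cv2.convexHull(P));return np.array([m["m10"],m["m01"]])/m["m00"],m["m00"]
    ys,xs=np.nonzero(mask);c=np.array([xs.mean(),ys.mean()])
    s=least_squares(lambda q:cen(q)[0]-c,xy0,diff_step=1e-3);return s.x.round(1),cen(s.x)[1].round(),len(xs)
if __name__=="__main__":
    p=camera_params("wrist");snapshot("wrist")
    for d in masks_of("wrist","vial0")[:2]: print(d["conf"],fit(p,d["pixels"],ray("wrist",d["at"],25,p)[:2]))
    print(go((384,-206,120),82))
E
python3 fit.py
```

```text
Traceback (most recent call last):
  File "fit.py", line 12, in <module>
    for d in masks_of("wrist","vial0")[:2]: print(d["conf"],fit(p,d["pixels"],ray("wrist",d["at"],25,p)[:2]))
                                                            ~~~^^^^^^^^^^^^^^^^^^^^^^^^^^^^^^^^^^^^^^^^^^^^^
  File "fit.py", line 9, in fit
    s=least_squares(lambda q:cen(q)[0]-c,xy0,diff_step=1e-3);return s.x.round(1),cen(s.x)[1].round(),len(xs)
                                                                                 ^^^^^^^^^^^^^^^^^
AttributeError: 'float' object has no attribute 'round'
```

```bash
sed -i 's/cen(s.x)\[1\].round()/round(cen(s.x)[1])/' fit.py; python3 fit.py
```

```text
0.95 (array([ 389.3, -289.1]), 497, 459)
0.86 (array([ 381.7, -206.5]), 427, 351)
(array([ 0.173, -0.042,  0.601]), array([0.    , 0.    , 0.0016]))
```

>>> step_arm:
  targets:
    - {"dp": [0.08,-0.02,0.05],"angular": [0,0,0],"fingers": 0.2}
    - {"dp": [0.168,-0.055,0.2],"angular": [0,0,0],"fingers": 0.2}
    - {"dp": [0.168,-0.055,0.4],"angular": [0,0,0],"fingers": 0.2}
    - {"dp": [0.168,-0.055,0.6],"angular": [0,0,0],"fingers": 0.2}
    - {"dp": [0.168,-0.055,0.65],"angular": [0,0,0],"fingers": 0.2}
    - {"dp": [0.168,-0.055,0.65],"angular": [0,0,0],"fingers": 0.2}
    - {"dp": [0.168,-0.055,0.65],"angular": [0,0,0],"fingers": 0.2}
    - {"dp": [0.168,-0.055,0.65],"angular": [0,0,0],"fingers": 0.2}

```text
time: 24.3
tool_pos: [382.3, -207.5, 111.8]
tcp_rot: [179.9, 0.1, 82.2]
ft_force: [0.8, 0.4, -0.0]
finger_gap: 68.1
grip_force: 0.0
```

```bash
python3 fit.py;python3 look.py pics/w8.png vial0; python3 -c "
from h import *
print(go((382,-206,15),82))"
```

```text
0.87 (array([ 389.3, -288.1]), 1361, 1222)
0.57 (array([ 382.7, -204.9]), 1213, 1132)
(array([ 0.007,  0.01 , -0.044]), array([0.0005, 0.0003, 0.0013]))
24.4 [ 381.9 -207.2  111.2] [179.9   0.   82.2]
vial0 [317.5 190.1] 0.8 [ 381.4 -207.2    0. ]
vial0 [338.1 263.6] 0.69 [ 391.9 -289.    -0. ]
(array([0.005, 0.001, 0.478]), array([0.0003, 0.0001, 0.0013]))
```

View pics/w8.png

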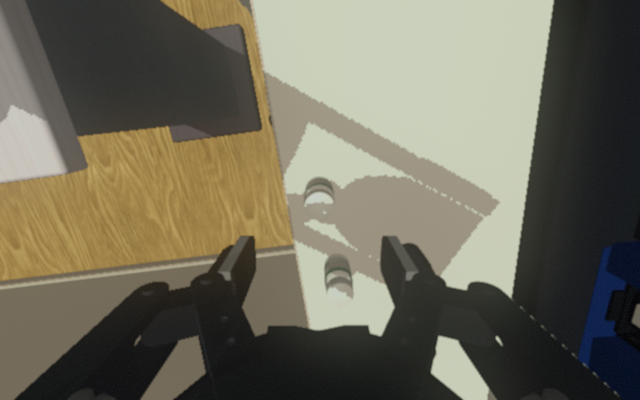

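Vial at (318,192) lies between the fingers, which matches the fit. I'll descend and grip.

>>> step_arm:
  targets:
    - {"dp": [0.006,0.001,0.1],"angular": [0,0,0.001],"fingers": 0.2}
    - {"dp": [0.006,0.001,0.25],"angular": [0,0,0.001],"fingers": 0.2}
    - {"dp": [0.006,0.001,0.38],"angular": [0,0,0.001],"fingers": 0.2}
    - {"dp": [0.006,0.001,0.45],"angular": [0,0,0.001],"fingers": 0.2}
    - {"dp": [0.006,0.001,0.48],"angular": [0,0,0.001],"fingers": 0.2}
    - {"dp": [0.006,0.001,0.48],"angular": [0,0,0.001],"fingers": 0.2}
    - {"dp": [0.006,0.001,0.48],"angular": [0,0,0.001],"fingers": 0.5}
    - {"dp": [0.006,0.001,0.48],"angular": [0,0,0.001],"fingers": 0.6}
  newtons: 25

```text
time: 25.5
tool_pos: [382.3, -206.0, 14.9]
tcp_rot: [179.9, 0.0, 82.0]
ft_force: [-0.0, -0.0, -0.1]
finger_gap: 34.6
grip_force: 0.0
```

>>> step_arm:
  targets:
    - {"dp": [0,0,0],"angular": [0,0,0],"fingers": 0.7}
    - {"dp": [0,0,0],"angular": [0,0,0],"fingers": 0.8}
    - {"dp": [0,0,0],"angular": [0,0,0],"fingers": 1}
    - {"dp": [0,0,0],"angular": [0,0,0],"fingers": 1}
    - {"dp": [0,0,0],"angular": [0,0,0],"fingers": 1}
    - {"dp": [0,0,-0.2],"angular": [0,0,0],"fingers": 1}
    - {"dp": [0,0,-0.5],"angular": [0,0,0],"fingers": 1}
    - {"dp": [0,0,-0.8],"angular": [0,0,0],"fingers": 1}
  newtons: 25

```text
time: 26.5
tool_pos: [381.0, -205.2, 175.3]
tcp_rot: [-179.9, -0.0, 82.0]
ft_force: [1.2, -0.8, -0.3]
finger_gap: 25.1
grip_force: 24.9
```

```bash
python3 look.py pics/w9.png; python3 -c "
from h import *
for p in((400,-60,200),(438.8,74.3,200)): print(go(p,82))"
```

```text
26.5 [ 381.  -205.2  175.3] [-179.9   -0.    82. ]
(array([ 0.741, -0.025, -0.081]), array([0.0031, 0.0016, 0.0003]))
(array([ 1.433,  0.074, -0.083]), array([0.0031, 0.0016, 0.0003]))
```

View pics/w9.png

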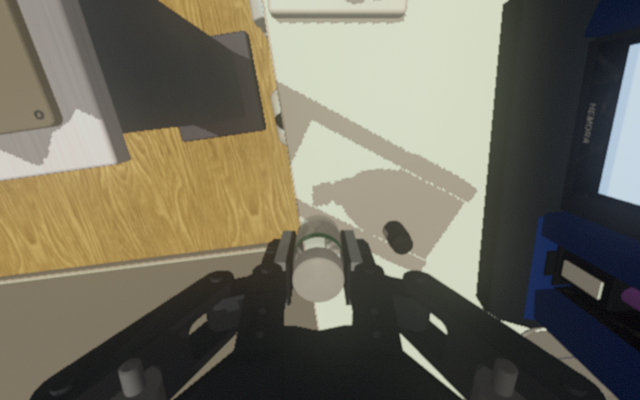

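The vial is held between the pads, with its cap at (319,278). I'm carrying it to pad0.

>>> step_arm:
  targets:
    - {"dp": [0.1,0,-0.08],"angular": [0,0,0],"fingers": 1}
    - {"dp": [0.25,0,-0.08],"angular": [0,0,0],"fingers": 1}
    - {"dp": [0.4,0,-0.08],"angular": [0,0,0],"fingers": 1}
    - {"dp": [0.55,0.02,-0.08],"angular": [0,0,0],"fingers": 1}
    - {"dp": [0.7,0.04,-0.08],"angular": [0,0,0],"fingers": 1}
    - {"dp": [0.85,0.06,-0.08],"angular": [0,0,0],"fingers": 1}
    - {"dp": [0.95,0.07,-0.08],"angular": [0,0,0],"fingers": 1}
    - {"dp": [1,0.07,-0.08],"angular": [0,0,0],"fingers": 1}

```text
time: 27.55
tool_pos: [423.1, -8.5, 189.7]
tcp_rot: [-180.0, -0.0, 82.1]
ft_force: [0.5, 0.0, -0.3]
finger_gap: 25.2
grip_force: 24.9
```

>>> step_arm:
  targets:
    - {"dp": [0.1,0,0],"angular": [0,0,0],"fingers": 1}
    - {"dp": [0.22,0,0],"angular": [0,0,0],"fingers": 1}
    - {"dp": [0.32,0,0],"angular": [0,0,0],"fingers": 1}
    - {"dp": [0.4,0,0],"angular": [0,0,0],"fingers": 1}
    - {"dp": [0.43,0,0],"angular": [0,0,0],"fingers": 1}
    - {"dp": [0.43,0,0],"angular": [0,0,0],"fingers": 1}
    - {"dp": [0.43,0,0],"angular": [0,0,0],"fingers": 1}
    - {"dp": [0.43,0,0],"angular": [0,0,0],"fingers": 1}

```text
time: 28.55
tool_pos: [435.1, 75.2, 190.1]
tcp_rot: [180.0, 0.0, 82.0]
ft_force: [0.2, 0.3, -0.4]
finger_gap: 25.4
grip_force: 24.9
```

```bash
python3 look.py pics/w10.png pad0; python3 - <<'E'
from h import *
s=sense();p=camera_params("wrist");print(s["tool_pos"],s["tcp_rot"])
T=Ro.from_euler("xyz",s["tcp_rot"],degrees=True)
print("cap in tool",T.inv().apply(ray("wrist",(319,278),s["tool_pos"][2]+35,p)-s["tool_pos"]))
for d in masks_of("wrist","pad0"):
    if d["conf"]>.3:
        c=max(cv2.findContours(d["pixels"].astype(np.uint8),0,2)[0],key=cv2.contourArea)
        (e,ax,_)=cv2.fitEllipse(c) if len(c)>5 else ((d["at"]),0,0)
        print("mask",d["conf"],e,ax,ray("wrist",e,26,p).round(1))
E
```

```text
28.55 [435.1  75.2 190.1] [180.   0.  82.]
pad0 [322.6 146.3] 0.97 [444.7 109.1  26. ]
pad0 [320.8  82.5] 0.86 [451.6 174.4  26. ]
pad0 [322.1 117.2] 0.72 [448.3 139.9  26. ]
pad0 [321.1 179.9] 0.56 [438.   71.5  26. ]
[435.1225567   75.37417735 190.141276  ] [1.79993321e+02 3.49866936e-03 8.20152222e+01]
cap in tool [  1.47455662   0.1414504  -35.00007386]
mask 0.75 (321.291015625, 111.23751831054688) (150.70558166503906, 269.4693603515625) [448.3 146.2  26. ]
mask 0.46 (326.1813049316406, 306.4540710449219) (24.196788787841797, 51.35464096069336) [ 421.4 -100.2   26. ]
```

View pics/w10.png

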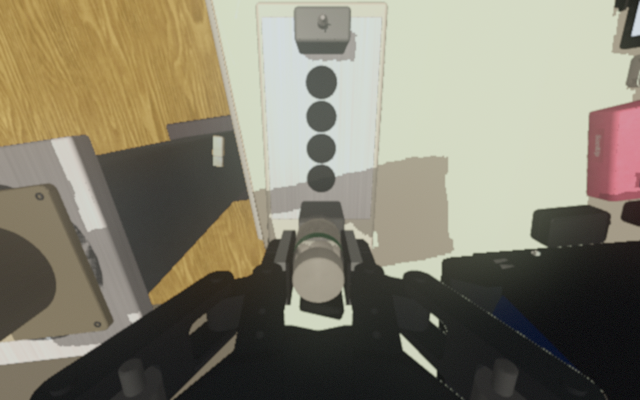

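```bash
python3 - <<'E'
from h import *
p=camera_params("wrist");g=cv2.cvtColor(cv2.imread("pics/w10.png"),6)
b=(g<95).astype(np.uint8);b[:,:290]=0;b[:,355:]=0
n,l,st,ce=cv2.connectedComponentsWithStats(b)
W=[]
for i in range(1,n):
    if 300<st[i,4]<1500 and st[i,1]>60: W.append(ray("wrist",ce[i],26,p));print(ce[i].round(1),st[i],W[-1].round(1))
u=np.array([.1392,.9903,0])
print(go(np.array([438.8,74,100])-0.8*u,82))
E
```

```text
[321.1  81.8] [307  67  29  31 698] [452.  175.2  26. ]
[321.  116.1] [308 102  27  29 618] [447.3 141.4  26. ]
[320.8 148.1] [308 135  27  27 568] [442.6 107.7  26. ]
[320.7 178.4] [308 166  27  26 545] [437.8  73.5  26. ]
[321.1 210.2] [300 202  44  18 680] [433.   35.2  26. ]
[324.4 307.1] [300 292  44  27 625] [ 419.  -100.8   26. ]
(array([-0.009,  0.019,  0.451]), array([0.    , 0.    , 0.0001]))
```

The disc centres fit the model: pad0 is at (438.4,73.9) and pad1 at (443.1,107.6), with yaw -8.0°. Now lowering.

>>> step_arm:
  targets:
    - {"dp": [-0.01,0.017,0.05],"angular": [0,0,0],"fingers": 1}
    - {"dp": [-0.01,0.017,0.2],"angular": [0,0,0],"fingers": 1}
    - {"dp": [-0.01,0.017,0.38],"angular": [0,0,0],"fingers": 1}
    - {"dp": [-0.01,0.017,0.52],"angular": [0,0,0],"fingers": 1}
    - {"dp": [-0.01,0.017,0.62],"angular": [0,0,0],"fingers": 1}
    - {"dp": [-0.01,0.017,0.68],"angular": [0,0,0],"fingers": 1}
    - {"dp": [-0.01,0.017,0.71],"angular": [0,0,0],"fingers": 1}
    - {"dp": [-0.01,0.017,0.72],"angular": [0,0,0],"fingers": 1}

```text
time: 29.7
tool_pos: [438.4, 73.2, 46.2]
tcp_rot: [180.0, -0.0, 82.0]
ft_force: [0.1, 0.2, 0.0]
finger_gap: 25.0
grip_force: 24.9
```

```bash
python3 -c "
from h import *
s=sense();print(s['tool_pos'],s['ft_force'],go((438.3,73.2,41),82))"
```

```text
[438.42597372  73.23409244  46.19205157] [0.1441778  0.20982364 0.04172242] (array([-0.   , -0.001,  0.026]), array([ 0.0001, -0.    ,  0.0003]))
```

>>> step_arm:
  targets:
    - {"dp": [0,0,0.015],"angular": [0,0,0],"fingers": 1}
    - {"dp": [0,0,0.025],"angular": [0,0,0],"fingers": 1}
    - {"dp": [0,0,0.028],"angular": [0,0,0],"fingers": 1}
    - {"dp": [0,0,0.028],"angular": [0,0,0],"fingers": 1}
    - {"dp": [0,0,0.028],"angular": [0,0,0],"fingers": 0.65}
    - {"dp": [0,0,0.028],"angular": [0,0,0],"fingers": 0.55}
    - {"dp": [0,0,0.028],"angular": [0,0,0],"fingers": 0.4}
    - {"dp": [0,0,0.028],"angular": [0,0,0],"fingers": 0.3}

```text
time: 30.7
tool_pos: [438.1, 73.3, 40.5]
tcp_rot: [-180.0, 0.0, 82.0]
ft_force: [-0.1, -0.2, -0.0]
finger_gap: 60.0
grip_force: 0.0
```

>>> step_arm:
  targets:
    - {"dp": [0,0,-0.1],"angular": [0,0,0],"fingers": 0.2}
    - {"dp": [0,0,-0.3],"angular": [0,0,0],"fingers": 0.2}
    - {"dp": [0,0,-0.6],"angular": [0,0,0],"fingers": 0.2}
    - {"dp": [0,0,-0.8],"angular": [0,0,0],"fingers": 0.2}
    - {"dp": [0,0,-0.8],"angular": [0,0,0],"fingers": 0.2}
    - {"dp": [0,0,-0.8],"angular": [0,0,0],"fingers": 0.2}
    - {"dp": [0,0,-0.8],"angular": [0,0,0],"fingers": 0.2}
    - {"dp": [0,0,-0.8],"angular": [0,0,0],"fingers": 0.2}

```text
time: 31.7
tool_pos: [437.4, 73.2, 199.1]
tcp_rot: [-179.9, 0.0, 82.0]
ft_force: [0.5, 0.6, 0.0]
finger_gap: 68.2
grip_force: 0.0
```

```bash
python3 - <<'E'
from fit import *
p=camera_params("wrist");s=sense();print(s["tool_pos"],s["ft_force"]);cv2.imwrite("pics/w11.png",snapshot("wrist"))
for d in masks_of("wrist","vial0")[:2]: print(d["conf"],d["at"],fit(p,d["pixels"],ray("wrist",d["at"],50,p)[:2],26))
print(go((389,-287,200),82))
E
```

```text
[437.38672111  73.22369394 199.09604952] [0.46186599 0.6245022  0.04679185]
0.63 [320.3, 184.4] (array([437.7,  73.7]), 722, 641)
(array([-1.818e+00,  8.000e-03, -1.000e-03]), array([-0.0005,  0.0001,  0.0003]))
```

Vial 1 stands on pad0 to within about 1 mm. Next is the second vial.

>>> step_arm:
  targets:
    - {"dp": [-0.1,0,0],"angular": [0,0,0],"fingers": 0.2}
    - {"dp": [-0.25,0,0],"angular": [0,0,0],"fingers": 0.2}
    - {"dp": [-0.4,0,0],"angular": [0,0,0],"fingers": 0.2}
    - {"dp": [-0.55,0,0],"angular": [0,0,0],"fingers": 0.2}
    - {"dp": [-0.7,0,0],"angular": [0,0,0],"fingers": 0.2}
    - {"dp": [-0.85,0,0],"angular": [0,0,0],"fingers": 0.2}
    - {"dp": [-1,0,0],"angular": [0,0,0],"fingers": 0.2}
    - {"dp": [-1,0,0],"angular": [0,0,0],"fingers": 0.2}

```text
time: 32.8
tool_pos: [410.1, -126.2, 200.2]
tcp_rot: [-180.0, 0.0, 81.9]
ft_force: [-1.2, 0.9, -0.5]
finger_gap: 68.3
grip_force: 0.0
```

>>> step_arm:
  targets:
    - {"dp": [-0.15,0,0],"angular": [0,0,0],"fingers": 0.2}
    - {"dp": [-0.35,0,0],"angular": [0,0,0],"fingers": 0.2}
    - {"dp": [-0.55,0.008,0],"angular": [0,0,0],"fingers": 0.2}
    - {"dp": [-0.72,0.008,0.1],"angular": [0,0,0],"fingers": 0.2}
    - {"dp": [-0.818,0.008,0.3],"angular": [0,0,0],"fingers": 0.2}
    - {"dp": [-0.818,0.008,0.4],"angular": [0,0,0],"fingers": 0.2}
    - {"dp": [-0.818,0.008,0.4],"angular": [0,0,0],"fingers": 0.2}
    - {"dp": [-0.818,0.008,0.4],"angular": [0,0,0],"fingers": 0.2}

```text
time: 33.8
tool_pos: [390.2, -286.8, 121.5]
tcp_rot: [179.9, 0.0, 82.1]
ft_force: [0.5, -0.4, 0.4]
finger_gap: 68.8
grip_force: 0.0
```

```bash
python3 fit.py; python3 look.py pics/w12.png vial0 can0; python3 -c "
from h import *
print(go((389.2,-287.5,15),82))"
```

```text
0.8 (array([ 389.6, -288.4]), 1117, 1013)
(array([ 0.398, -0.088,  0.01 ]), array([0.0007, 0.0004, 0.0005]))
33.9 [ 390.5 -287.2  122.1] [1.799e+02 1.000e-01 8.210e+01]
vial0 [318.5 184.9] 0.62 [ 391.3 -285.3    0. ]
can0 [392.  178.2] 0.69 [ 463.9 -288.5    0. ]
(array([-0.001, -0.005,  0.533]), array([0.0005, 0.0003, 0.0004]))
```

>>> step_arm:
  targets:
    - {"dp": [0,-0.003,0.1],"angular": [0,0,0],"fingers": 0.2}
    - {"dp": [0,-0.003,0.25],"angular": [0,0,0],"fingers": 0.2}
    - {"dp": [0,-0.003,0.4],"angular": [0,0,0],"fingers": 0.2}
    - {"dp": [0,-0.003,0.5],"angular": [0,0,0],"fingers": 0.2}
    - {"dp": [0,-0.003,0.533],"angular": [0,0,0],"fingers": 0.2}
    - {"dp": [0,-0.003,0.533],"angular": [0,0,0],"fingers": 0.2}
    - {"dp": [0,-0.003,0.533],"angular": [0,0,0],"fingers": 0.5}
    - {"dp": [0,-0.003,0.533],"angular": [0,0,0],"fingers": 0.6}
  newtons: 25

```text
time: 35.05
tool_pos: [389.5, -287.5, 14.9]
tcp_rot: [179.9, 0.1, 82.0]
ft_force: [0.3, 0.0, -0.4]
finger_gap: 34.5
grip_force: 0.0
```

>>> step_arm:
  targets:
    - {"dp": [0,0,0],"angular": [0,0,0],"fingers": 0.7}
    - {"dp": [0,0,0],"angular": [0,0,0],"fingers": 0.8}
    - {"dp": [0,0,0],"angular": [0,0,0],"fingers": 1}
    - {"dp": [0,0,0],"angular": [0,0,0],"fingers": 1}
    - {"dp": [0,0,0],"angular": [0,0,0],"fingers": 1}
    - {"dp": [0,0,-0.2],"angular": [0,0,0],"fingers": 1}
    - {"dp": [0,0,-0.5],"angular": [0,0,0],"fingers": 1}
    - {"dp": [0,0,-0.9],"angular": [0,0,0],"fingers": 1}
  newtons: 25

```text
time: 36.05
tool_pos: [388.2, -286.4, 177.4]
tcp_rot: [-179.9, -0.1, 82.0]
ft_force: [1.2, -0.3, -0.1]
finger_gap: 25.2
grip_force: 24.9
```

```bash
python3 - <<'E'
from h import *
s=sense();print(s["tool_pos"],s["finger_gap"]);p=camera_params("wrist");im=snapshot("wrist");cv2.imwrite("pics/w13.png",im)
T=Ro.from_euler("xyz",s["tcp_rot"],degrees=True)
a=cv2.imread("pics/w10.png")[255:305,292:346];r=cv2.matchTemplate(im[235:335,280:360],a,5);print(cv2.minMaxLoc(r)[1],np.array(cv2.minMaxLoc(r)[3])+[280-292,235-255])
for d in masks_of("wrist","vial0")[:1]:
    c=max(cv2.findContours(d["pixels"].astype(np.uint8),0,2)[0],key=cv2.contourArea);print(d["conf"],cv2.boundingRect(c))
snapshot
print(go((443,107,200),82))
E
```

```text
[ 388.19567004 -286.38465934  177.42852149] 25.247387557937557
0.47051194310188293 [ 8 28]
0.75 (292, 218, 52, 88)
(array([ 2.001, -0.022, -0.091]), array([0.0034, 0.0024, 0.0003]))
```

>>> step_arm:
  targets:
    - {"dp": [0.1,0,-0.1],"angular": [0,0,0],"fingers": 1}
    - {"dp": [0.25,0,-0.1],"angular": [0,0,0],"fingers": 1}
    - {"dp": [0.4,0,-0.1],"angular": [0,0,0],"fingers": 1}
    - {"dp": [0.55,0,-0.1],"angular": [0,0,0],"fingers": 1}
    - {"dp": [0.7,-0.01,-0.1],"angular": [0,0,0],"fingers": 1}
    - {"dp": [0.85,-0.02,-0.1],"angular": [0,0,0],"fingers": 1}
    - {"dp": [1,-0.02,-0.1],"angular": [0,0,0],"fingers": 1}
    - {"dp": [1,-0.02,-0.1],"angular": [0,0,0],"fingers": 1}

```text
time: 37.15
tool_pos: [412.5, -86.8, 195.8]
tcp_rot: [-180.0, -0.0, 82.2]
ft_force: [0.4, -0.4, 0.1]
finger_gap: 25.0
grip_force: 24.9
```

>>> step_arm:
  targets:
    - {"dp": [0.1,0,0],"angular": [0,0,0],"fingers": 1}
    - {"dp": [0.25,0,0],"angular": [0,0,0],"fingers": 1}
    - {"dp": [0.4,0,0],"angular": [0,0,0],"fingers": 1}
    - {"dp": [0.55,0,0],"angular": [0,0,0],"fingers": 1}
    - {"dp": [0.7,0,0],"angular": [0,0,0],"fingers": 1}
    - {"dp": [0.85,0,0],"angular": [0,0,0],"fingers": 1}
    - {"dp": [1,0,0],"angular": [0,0,0],"fingers": 1}
    - {"dp": [1,0,0],"angular": [0,0,0],"fingers": 1}

```text
time: 38.15
tool_pos: [440.3, 110.4, 195.9]
tcp_rot: [-180.0, 0.0, 82.2]
ft_force: [0.4, 0.1, -0.5]
finger_gap: 25.2
grip_force: 24.9
```

```bash
python3 - <<'E'
from fit import *
s=sense();print(s["tool_pos"],s["finger_gap"]);p=camera_params("wrist");im=snapshot("wrist");cv2.imwrite("pics/w14.png",im)
T=Ro.from_euler("xyz",s["tcp_rot"],degrees=True)
for d in masks_of("wrist","vial0")[:3]:
    c=max(cv2.findContours(d["pixels"].astype(np.uint8),0,2)[0],key=cv2.contourArea);b=cv2.boundingRect(c)
    X=ray("wrist",(b[0]+b[2]/2,b[1]+b[3]-b[2]/2),s["tool_pos"][2]+35,p)
    print(d["conf"],b,T.inv().apply(X-s["tool_pos"]).round(1))
print(go((443,106.8,47),82))
E
```

```text
[440.32495738 110.36491182 195.90786649] 25.207908626404773
0.7 (292, 218, 53, 88) [  0.7  -0.1 -35. ]
0.59 (308, 197, 26, 25) [ 34.3   0.9 -35. ]
(array([-0.008,  0.016,  0.745]), array([-0.0002,  0.0003,  0.0004]))
```

>>> step_arm:
  targets:
    - {"dp": [-0.008,0.016,0.05],"angular": [0,0,0],"fingers": 1}
    - {"dp": [-0.008,0.016,0.2],"angular": [0,0,0],"fingers": 1}
    - {"dp": [-0.008,0.016,0.38],"angular": [0,0,0],"fingers": 1}
    - {"dp": [-0.008,0.016,0.52],"angular": [0,0,0],"fingers": 1}
    - {"dp": [-0.008,0.016,0.62],"angular": [0,0,0],"fingers": 1}
    - {"dp": [-0.008,0.016,0.68],"angular": [0,0,0],"fingers": 1}
    - {"dp": [-0.008,0.016,0.7],"angular": [0,0,0],"fingers": 1}
    - {"dp": [-0.008,0.016,0.7],"angular": [0,0,0],"fingers": 1}

```text
time: 39.25
tool_pos: [443.5, 107.5, 56.7]
tcp_rot: [180.0, -0.0, 82.0]
ft_force: [-0.1, 0.6, -0.1]
finger_gap: 25.4
grip_force: 24.9
```

```bash
python3 -c "
from h import *
s=sense();print(s['tool_pos'],s['tcp_rot'],s['ft_force'],go((443,106.9,40.8),82))"
```

```text
[443.48744894 107.4928937   56.69483009] [ 1.79976021e+02 -2.83001979e-03  8.20318729e+01] [-0.06523136  0.5670817  -0.07791394] (array([-0.003, -0.002,  0.079]), array([ 0.0001, -0.    ,  0.0002]))
```

>>> step_arm:
  targets:
    - {"dp": [-0.003,-0.002,0.04],"angular": [0,0,0],"fingers": 1}
    - {"dp": [-0.003,-0.002,0.065],"angular": [0,0,0],"fingers": 1}
    - {"dp": [-0.003,-0.002,0.079],"angular": [0,0,0],"fingers": 1}
    - {"dp": [-0.003,-0.002,0.08],"angular": [0,0,0],"fingers": 1}
    - {"dp": [-0.003,-0.002,0.08],"angular": [0,0,0],"fingers": 1}
    - {"dp": [-0.003,-0.002,0.08],"angular": [0,0,0],"fingers": 0.65}
    - {"dp": [-0.003,-0.002,0.08],"angular": [0,0,0],"fingers": 0.5}
    - {"dp": [-0.003,-0.002,0.08],"angular": [0,0,0],"fingers": 0.3}

```text
time: 40.25
tool_pos: [442.7, 107.2, 40.3]
tcp_rot: [-180.0, 0.0, 82.0]
ft_force: [0.0, -0.2, -0.4]
finger_gap: 58.8
grip_force: 0.0
```

>>> step_arm:
  targets:
    - {"dp": [0,0,-0.1],"angular": [0,0,0],"fingers": 0.2}
    - {"dp": [0,0,-0.3],"angular": [0,0,0],"fingers": 0.2}
    - {"dp": [0,0,-0.6],"angular": [0,0,0],"fingers": 0.2}
    - {"dp": [0,0,-0.9],"angular": [0,0,0],"fingers": 0.1}
    - {"dp": [0,0,-1],"angular": [0,0,0],"fingers": 0}
    - {"dp": [0,0,-1],"angular": [0,0,0],"fingers": 0}
    - {"dp": [0,0,-1],"angular": [0,0,0],"fingers": 0}
    - {"dp": [0,0,-1],"angular": [0,0,0],"fingers": 0}

```text
time: 41.25
tool_pos: [441.7, 107.0, 238.3]
tcp_rot: [-179.8, 0.1, 82.0]
ft_force: [-0.2, 0.4, 0.1]
finger_gap: 85.5
grip_force: 0.0
```

```bash
python3 - <<'E'
from fit import *
p=camera_params("wrist");s=sense();print(s["tool_pos"],s["time"]);cv2.imwrite("pics/w15.png",snapshot("wrist"))
for d in masks_of("wrist","vial0")[:3]: print(d["conf"],d["at"],fit(p,d["pixels"],ray("wrist",d["at"],50,p)[:2],26))
snapshot("top")
p=camera_params("top")
for l in("cover","cover_handle"):
    for d in pinpoint("top",l)[:2]: print(l,d["conf"],ray("top",d["at"],38 if "h" in l else 3,p))
print(go((448,330,280),173.5))
E
```

```text
[441.67533675 107.02301509 238.29993584] 41.25
0.93 [318.2, 173.6] (array([441.6, 106.6]), 548, 461)
0.72 [319.5, 201.0] (array([437.6,  72.7]), 583, 529)
cover 0.61 [483.13216079 386.7171024    3.        ]
cover_handle 0.66 [476.29527719 368.01693861  38.        ]
(array([ 1.107, -0.127, -0.201]), array([-3.000e-04, -2.000e-04, -5.081e-01]))
```

Both vials are standing on their pads. Next I look at the cover again, since it may have been moved.

>>> step_arm:
  targets:
    - {"dp": [0.1,0,0],"angular": [0,0,-0.055],"fingers": 0}
    - {"dp": [0.25,0,0],"angular": [0,0,-0.11],"fingers": 0}
    - {"dp": [0.4,0,0],"angular": [0,0,-0.165],"fingers": 0}
    - {"dp": [0.55,0,0],"angular": [0,0,-0.22],"fingers": 0}
    - {"dp": [0.7,0,0],"angular": [0,0,-0.275],"fingers": 0}
    - {"dp": [0.85,-0.05,0],"angular": [0,0,-0.33],"fingers": 0}
    - {"dp": [0.95,-0.1,0],"angular": [0,0,-0.385],"fingers": 0}
    - {"dp": [1,-0.1,0],"angular": [0,0,-0.44],"fingers": 0}

```text
time: 42.5
tool_pos: [449.9, 309.3, 240.1]
tcp_rot: [-180.0, -0.0, 161.7]
ft_force: [-0.1, -0.1, -0.2]
finger_gap: 85.5
grip_force: 0.0
```

>>> step_arm:
  targets:
    - {"dp": [0,0.05,0],"angular": [0,0,-0.05],"fingers": 0}
    - {"dp": [0,0.1,0],"angular": [0,0,-0.068],"fingers": 0}
    - {"dp": [0,0.1,0],"angular": [0,0,-0.068],"fingers": 0}
    - {"dp": [0,0.1,0],"angular": [0,0,-0.068],"fingers": 0}
    - {"dp": [0,0.1,0],"angular": [0,0,-0.068],"fingers": 0}
    - {"dp": [0,0.1,0],"angular": [0,0,-0.068],"fingers": 0}
    - {"dp": [0,0.1,0],"angular": [0,0,-0.068],"fingers": 0}
    - {"dp": [0,0.1,0],"angular": [0,0,-0.068],"fingers": 0}

```text
time: 43.5
tool_pos: [457.0, 326.9, 240.4]
tcp_rot: [180.0, 0.0, 173.5]
ft_force: [0.0, -0.6, 0.2]
finger_gap: 85.1
grip_force: 0.0
```

```bash
cat > cov.py <<'E'
from h import *
p=camera_params("wrist");s=sense();print(s["tool_pos"],s["tcp_rot"],s["time"]);im=snapshot("wrist");cv2.imwrite("pics/w16.png",im)
for d in masks_of("wrist","cover")[:2]:
    c=max(cv2.findContours(d["pixels"].astype(np.uint8),0,2)[0],key=cv2.contourArea)
    print(d["conf"],cv2.minAreaRect(np.array([ray("wrist",u[0],11,p)[:2] for u in c],np.float32)))
for d in pinpoint("wrist","cover_handle")[:2]: print("handle",d["conf"],d["at"],ray("wrist",d["at"],38,p).round(1))
for d in pinpoint("wrist","cover")[:2]: print("cover",d["conf"],d["at"],ray("wrist",d["at"],3,p).round(1))
E
python3 cov.py
```

```text
[457.00368851 326.88807153 240.42788237] [1.79998634e+02 1.96919926e-03 1.73480337e+02] 43.5
0.6 ((471.0595397949219, 370.4988098144531), (62.50423812866211, 223.52853393554688), 83.71138763427734)
0.19 ((450.4228820800781, 76.03521728515625), (29.513986587524414, 66.11215209960938), 11.242661476135254)
handle 0.96 [353.4, 174.4] [467.2 371.6  38. ]
cover 0.91 [352.6, 172.8] [473.3 374.3   3. ]
```

View pics/w16.png

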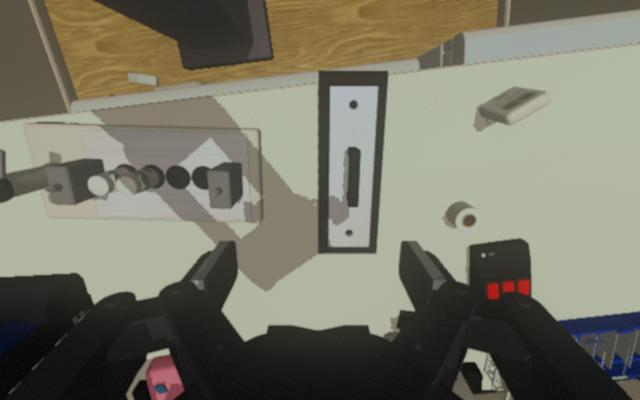

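The cover is still where I left it, at (471,370.5), and two vials stand on the pads. I'll regrasp it at the same pose.

```bash
python3 -c "
from h import *
print(go((471.5,371,120),173.5),go((471.5,371,23.3),173.5))"
```

```text
(array([-0.047,  0.227,  0.602]), array([ 0.    ,  0.    , -0.0001])) (array([-0.047,  0.227,  1.086]), array([ 0.    ,  0.    , -0.0001]))
```

>>> step_arm:
  targets:
    - {"dp": [-0.02,0.1,0.05],"angular": [0,0,0],"fingers": 0}
    - {"dp": [-0.047,0.22,0.2],"angular": [0,0,0],"fingers": 0}
    - {"dp": [-0.047,0.227,0.4],"angular": [0,0,0],"fingers": 0}
    - {"dp": [-0.047,0.227,0.6],"angular": [0,0,0],"fingers": 0}
    - {"dp": [-0.047,0.227,0.7],"angular": [0,0,0],"fingers": 0}
    - {"dp": [-0.047,0.227,0.75],"angular": [0,0,0],"fingers": 0}
    - {"dp": [-0.047,0.227,0.75],"angular": [0,0,0],"fingers": 0}
    - {"dp": [-0.047,0.227,0.75],"angular": [0,0,0],"fingers": 0}

```text
time: 44.7
tool_pos: [472.6, 371.7, 92.3]
tcp_rot: [179.9, 0.1, 173.5]
ft_force: [0.1, 0.2, 0.6]
finger_gap: 85.4
grip_force: 0.0
```

```bash
python3 cov.py; python3 -c "
from h import *
print(go((471.5,371,23.3),173.5))"
```

```text
[472.56053063 371.65841726  92.26774026] [1.79896066e+02 1.23413613e-01 1.73485068e+02] 44.7
0.77 ((472.1090087890625, 370.7110900878906), (61.6829948425293, 225.36256408691406), 83.44966888427734)
handle 0.81 [315.9, 208.5] [470.  370.6  38. ]
cover 0.95 [316.5, 197.4] [472.5 370.7   3. ]
(array([ 0.003, -0.003,  0.341]), array([ 0.0004,  0.0004, -0.0001]))
```

>>> step_arm:
  targets:
    - {"dp": [0.003,-0.003,0.1],"angular": [0,0,0],"fingers": 0}
    - {"dp": [0.003,-0.003,0.2],"angular": [0,0,0],"fingers": 0}
    - {"dp": [0.003,-0.003,0.3],"angular": [0,0,0],"fingers": 0}
    - {"dp": [0.003,-0.003,0.341],"angular": [0,0,0],"fingers": 0}
    - {"dp": [0.003,-0.003,0.343],"angular": [0,0,0],"fingers": 0}
    - {"dp": [0.003,-0.003,0.343],"angular": [0,0,0],"fingers": 0.3}
    - {"dp": [0.003,-0.003,0.343],"angular": [0,0,0],"fingers": 0.6}
    - {"dp": [0.003,-0.003,0.343],"angular": [0,0,0],"fingers": 0.8}
  newtons: 60

```text
time: 45.9
tool_pos: [471.3, 370.8, 22.5]
tcp_rot: [180.0, 0.1, 173.5]
ft_force: [0.1, 0.6, 0.6]
finger_gap: 32.5
grip_force: 0.0
```

>>> step_arm:
  targets:
    - {"dp": [0,0,0],"angular": [0,0,0],"fingers": 1}
    - {"dp": [0,0,0],"angular": [0,0,0],"fingers": 1}
    - {"dp": [0,0,0],"angular": [0,0,0],"fingers": 1}
    - {"dp": [0,0,0],"angular": [0,0,0],"fingers": 1}
    - {"dp": [0,0,0],"angular": [0,0,0],"fingers": 1}
    - {"dp": [0,0,0],"angular": [0,0,0],"fingers": 1}
    - {"dp": [0,0,0],"angular": [0,0,0],"fingers": 1}
    - {"dp": [0,0,0],"angular": [0,0,0],"fingers": 1}
  newtons: 60

```text
time: 46.9
tool_pos: [471.1, 370.7, 22.3]
tcp_rot: [180.0, 0.0, 173.5]
ft_force: [0.0, 0.1, 5.6]
finger_gap: 13.0
grip_force: 59.4
```

>>> step_arm:
  targets:
    - {"dp": [0,0,-0.03],"angular": [0,0,0],"fingers": 1}
    - {"dp": [0,0,-0.1],"angular": [0,0,0],"fingers": 1}
    - {"dp": [0,0,-0.25],"angular": [0,0,0],"fingers": 1}
    - {"dp": [0,0,-0.45],"angular": [0,0,0],"fingers": 1}
    - {"dp": [0,0,-0.65],"angular": [0,0,0],"fingers": 1}
    - {"dp": [0,0,-0.8],"angular": [0,0,0],"fingers": 1}
    - {"dp": [0,0,-0.9],"angular": [0,0,0],"fingers": 1}
    - {"dp": [0,0,-0.9],"angular": [0,0,0],"fingers": 1}
  newtons: 60

```text
time: 47.9
tool_pos: [471.6, 371.0, 203.7]
tcp_rot: [179.9, 0.1, 173.5]
ft_force: [0.5, -0.2, -2.9]
finger_gap: 12.8
grip_force: 58.7
```

```bash
python3 cov.py; python3 -c "
from h import *
print(go((446.2,124.5,200),82))"
```

```text
[471.64236234 370.96918116 203.735404  ] [1.79882600e+02 1.42319433e-01 1.73487357e+02] 47.9
0.72 ((514.695556640625, 366.29205322265625), (133.3367919921875, 396.15167236328125), 83.45880889892578)
handle 0.63 [317.5, 257.5] [574.9 359.3  38. ]
handle 0.36 [120.8, 172.2] [440.9 149.2  38. ]
cover 0.82 [316.8, 234.2] [559.5 360.1   3. ]
(array([-2.200e-02, -1.232e+00,  1.000e-03]), array([-1.200e-03, -1.000e-04,  5.083e-01]))
```

>>> step_arm:
  targets:
    - {"dp": [0,-0.1,0],"angular": [0,0,0.04],"fingers": 1}
    - {"dp": [0,-0.25,0],"angular": [0,0,0.09],"fingers": 1}
    - {"dp": [0,-0.4,0],"angular": [0,0,0.14],"fingers": 1}
    - {"dp": [0,-0.55,0],"angular": [0,0,0.19],"fingers": 1}
    - {"dp": [0,-0.7,0],"angular": [0,0,0.24],"fingers": 1}
    - {"dp": [-0.01,-0.85,0],"angular": [0,0,0.29],"fingers": 1}
    - {"dp": [-0.02,-0.95,0],"angular": [0,0,0.34],"fingers": 1}
    - {"dp": [-0.02,-1,0],"angular": [0,0,0.39],"fingers": 1}

```text
time: 49.1
tool_pos: [451.4, 170.0, 200.3]
tcp_rot: [-179.9, 0.0, 102.9]
ft_force: [-0.2, -0.6, -3.2]
finger_gap: 13.0
grip_force: 58.9
```

```bash
python3 -c "
from h import *
print(sense()['tool_pos'],go((446.2,124.5,160),82))"
```

```text
[451.35331272 169.99659037 200.28621634] (array([-0.216, -0.076,  0.202]), array([-0.0007,  0.0002,  0.1163]))
```

>>> step_arm:
  targets:
    - {"dp": [-0.1,-0.03,0],"angular": [0,0,0.05],"fingers": 1}
    - {"dp": [-0.18,-0.06,0],"angular": [0,0,0.1],"fingers": 1}
    - {"dp": [-0.216,-0.076,0.05],"angular": [0,0,0.1163],"fingers": 1}
    - {"dp": [-0.216,-0.076,0.12],"angular": [0,0,0.1163],"fingers": 1}
    - {"dp": [-0.216,-0.076,0.18],"angular": [0,0,0.1163],"fingers": 1}
    - {"dp": [-0.216,-0.076,0.2],"angular": [0,0,0.1163],"fingers": 1}
    - {"dp": [-0.216,-0.076,0.2],"angular": [0,0,0.1163],"fingers": 1}
    - {"dp": [-0.216,-0.076,0.2],"angular": [0,0,0.1163],"fingers": 1}

```text
time: 50.1
tool_pos: [447.6, 126.0, 162.3]
tcp_rot: [180.0, -0.0, 82.4]
ft_force: [-0.4, -0.2, -3.3]
finger_gap: 12.7
grip_force: 58.8
```

```bash
python3 -c "
from h import *
s=sense();cv2.imwrite('pics/w17.png',snapshot('wrist'))
print(s['tool_pos'],s['tcp_rot'],go((446.2,124.5,122),82))"
```

```text
[447.58020876 125.99705115 162.28889709] [ 1.79956440e+02 -1.26133437e-02  8.23899653e+01] (array([-0.008, -0.006,  0.202]), array([ 0.0003, -0.0001,  0.0021]))
```

>>> step_arm:
  targets:
    - {"dp": [-0.008,-0.006,0.05],"angular": [0,0,0.002],"fingers": 1}
    - {"dp": [-0.008,-0.006,0.1],"angular": [0,0,0.002],"fingers": 1}
    - {"dp": [-0.008,-0.006,0.15],"angular": [0,0,0.002],"fingers": 1}
    - {"dp": [-0.008,-0.006,0.18],"angular": [0,0,0.002],"fingers": 1}
    - {"dp": [-0.008,-0.006,0.195],"angular": [0,0,0.002],"fingers": 1}
    - {"dp": [-0.008,-0.006,0.195],"angular": [0,0,0.002],"fingers": 1}
    - {"dp": [-0.008,-0.006,0.195],"angular": [0,0,0.002],"fingers": 1}
    - {"dp": [-0.008,-0.006,0.195],"angular": [0,0,0.002],"fingers": 1}

```text
time: 51.15
tool_pos: [446.1, 124.4, 123.2]
tcp_rot: [180.0, -0.0, 82.0]
ft_force: [-0.1, 0.2, -3.3]
finger_gap: 12.9
grip_force: 58.9
```

```bash
python3 -c "
from h import *
s=sense();im=snapshot('wrist');cv2.imwrite('pics/w17.png',cv2.resize(im[0:320,200:440],(600,800))[:600])
print(s['tool_pos'],s['tcp_rot'],s['ft_force'],s['wrist_torque'],go((446.2,124.5,103),82))"
```

```text
[446.11217669 124.40200481 123.16642362] [ 1.79963662e+02 -1.25229287e-02  8.19981519e+01] [-0.14024182  0.15215529 -3.27510741] [0.02573283 0.00345629 0.00082288] (array([0.001, 0.001, 0.1  ]), array([ 0.0001, -0.0001, -0.    ]))
```

>>> step_arm:
  targets:
    - {"dp": [0,0,0.01],"angular": [0,0,0],"fingers": 1}
    - {"dp": [0,0,0.018],"angular": [0,0,0],"fingers": 1}
    - {"dp": [0,0,0.026],"angular": [0,0,0],"fingers": 1}
    - {"dp": [0,0,0.034],"angular": [0,0,0],"fingers": 1}
    - {"dp": [0,0,0.042],"angular": [0,0,0],"fingers": 1}
    - {"dp": [0,0,0.05],"angular": [0,0,0],"fingers": 1}
    - {"dp": [0,0,0.05],"angular": [0,0,0],"fingers": 1}
    - {"dp": [0,0,0.05],"angular": [0,0,0],"fingers": 1}

```text
time: 52.2
tool_pos: [445.9, 124.3, 112.8]
tcp_rot: [180.0, -0.0, 82.0]
ft_force: [-0.5, 0.5, -3.3]
finger_gap: 13.0
grip_force: 58.9
```

The dowels are entering the holes with no contact force. Lowering the rest of the way.

>>> step_arm:
  targets:
    - {"dp": [0,0,0.01],"angular": [0,0,0],"fingers": 1}
    - {"dp": [0,0,0.02],"angular": [0,0,0],"fingers": 1}
    - {"dp": [0,0,0.03],"angular": [0,0,0],"fingers": 1}
    - {"dp": [0,0,0.038],"angular": [0,0,0],"fingers": 1}
    - {"dp": [0,0,0.044],"angular": [0,0,0],"fingers": 1}
    - {"dp": [0,0,0.048],"angular": [0,0,0],"fingers": 1}
    - {"dp": [0,0,0.05],"angular": [0,0,0],"fingers": 1}
    - {"dp": [0,0,0.05],"angular": [0,0,0],"fingers": 1}

```text
time: 53.2
tool_pos: [445.8, 124.4, 102.8]
tcp_rot: [180.0, -0.0, 82.0]
ft_force: [0.0, 0.1, -2.8]
finger_gap: 13.3
grip_force: 58.9
```

>>> step_arm:
  targets:
    - {"dp": [0,0,0.004],"angular": [0,0,0],"fingers": 1}
    - {"dp": [0,0,0.007],"angular": [0,0,0],"fingers": 1}
    - {"dp": [0,0,0.009],"angular": [0,0,0],"fingers": 1}
    - {"dp": [0,0,0.009],"angular": [0,0,0],"fingers": 1}
    - {"dp": [0,0,0.009],"angular": [0,0,0],"fingers": 1}
    - {"dp": [0,0,0.009],"angular": [0,0,0],"fingers": 1}
    - {"dp": [0,0,0.009],"angular": [0,0,0],"fingers": 1}
    - {"dp": [0,0,0.009],"angular": [0,0,0],"fingers": 1}

```text
time: 54.2
tool_pos: [445.9, 124.3, 101.2]
tcp_rot: [180.0, 0.0, 82.0]
ft_force: [-4.6, -2.0, 4.6]
finger_gap: 12.9
grip_force: 59.9
```

Seated, with the force now 4.6 N upward. I'll release, rise and go to the knob.

>>> step_arm:
  targets:
    - {"dp": [0,0,0],"angular": [0,0,0],"fingers": 0.85}
    - {"dp": [0,0,0],"angular": [0,0,0],"fingers": 0.7}
    - {"dp": [0,0,0],"angular": [0,0,0],"fingers": 0.4}
    - {"dp": [0,0,0],"angular": [0,0,0],"fingers": 0.2}
    - {"dp": [0,0,0],"angular": [0,0,0],"fingers": 0}
    - {"dp": [0,0,-0.1],"angular": [0,0,0],"fingers": 0}
    - {"dp": [0,0,-0.3],"angular": [0,0,0],"fingers": 0}
    - {"dp": [0,0,-0.6],"angular": [0,0,0],"fingers": 0}

```text
time: 55.2
tool_pos: [444.4, 124.1, 220.3]
tcp_rot: [-179.8, 0.1, 82.0]
ft_force: [1.6, -0.1, 1.2]
finger_gap: 84.9
grip_force: 0.0
```

```bash
cat > chk.py <<'E'
from h import *
p=camera_params("wrist");s=sense();print(s["tool_pos"],s["tcp_rot"],s["time"]);im=snapshot("wrist");cv2.imwrite("pics/w18.png",im)
for d in masks_of("wrist","cover")[:1]:
    c=max(cv2.findContours(d["pixels"].astype(np.uint8),0,2)[0],key=cv2.contourArea)
    print(d["conf"],cv2.minAreaRect(np.array([ray("wrist",u[0],90,p)[:2] for u in c],np.float32)))
for l in("cover_handle","lock_grip"):
  for d in pinpoint("wrist",l)[:2]: print(l,d["conf"],d["at"],ray("wrist",d["at"],117,p).round(1))
print(go((425.2,-19.6,200),156.3))
E
python3 chk.py
```

```text
[444.37367062 124.09907297 220.31073414] [-1.79771098e+02  6.97292391e-02  8.19924018e+01] 55.2
cover_handle 0.63 [321.0, 190.5] [446.7 125.5 117. ]
lock_grip 0.73 [316.6, 323.3] [421.7 -22.6 117. ]
(array([-0.729, -0.008,  0.113]), array([ 0.0012,  0.0005, -0.4128]))
```

>>> step_arm:
  targets:
    - {"dp": [-0.1,0,0],"angular": [0,0,-0.055],"fingers": 0}
    - {"dp": [-0.2,0,0],"angular": [0,0,-0.11],"fingers": 0}
    - {"dp": [-0.3,0,0],"angular": [0,0,-0.165],"fingers": 0}
    - {"dp": [-0.4,0,0],"angular": [0,0,-0.22],"fingers": 0}
    - {"dp": [-0.5,-0.005,0],"angular": [0,0,-0.275],"fingers": 0}
    - {"dp": [-0.62,-0.008,0.05],"angular": [0,0,-0.33],"fingers": 0}
    - {"dp": [-0.729,-0.008,0.08],"angular": [0,0,-0.385],"fingers": 0}
    - {"dp": [-0.729,-0.008,0.1],"angular": [0,0,-0.413],"fingers": 0}

```text
time: 56.4
tool_pos: [422.7, -20.9, 198.7]
tcp_rot: [-179.9, -0.2, 156.5]
ft_force: [-0.0, -0.1, 0.1]
finger_gap: 85.1
grip_force: 0.0
```

```bash
python3 chk.py; python3 -c "
from h import *
print(go((425.2,-19.6,102),156.3))"
```

```text
[422.66411051 -20.90275269 198.73678526] [-1.79932597e+02 -1.75522380e-01  1.56465199e+02] 56.4
0.96 ((444.45068359375, 123.02100372314453), (225.9552459716797, 62.544822692871094), 81.93603515625)
cover_handle 0.97 [491.1, 154.4] [442.5 123.9 117. ]
lock_grip 0.96 [322.2, 203.0] [426.1 -18.5 117. ]
(array([-0.008,  0.004, -0.001]), array([-0.0001, -0.0006, -0.0005]))
(array([-0.009,  0.004,  0.489]), array([-0.0001, -0.0006, -0.0005]))
```

View pics/w18.png

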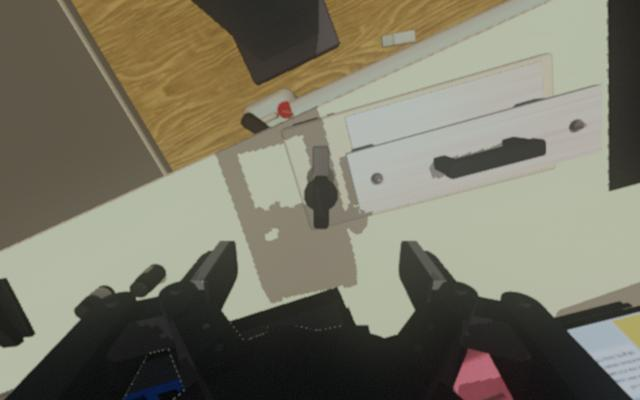

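The cover is home, with dowels showing in both holes at (377,178) and (576,125). Now I turn the knob.

>>> step_arm:
  targets:
    - {"dp": [-0.009,0.004,0.1],"angular": [0,0,0],"fingers": 0}
    - {"dp": [-0.009,0.004,0.25],"angular": [0,0,0],"fingers": 0}
    - {"dp": [-0.009,0.004,0.38],"angular": [0,0,0],"fingers": 0}
    - {"dp": [-0.009,0.004,0.45],"angular": [0,0,0],"fingers": 0}
    - {"dp": [-0.009,0.004,0.485],"angular": [0,0,0],"fingers": 0}
    - {"dp": [-0.009,0.004,0.485],"angular": [0,0,0],"fingers": 0.3}
    - {"dp": [-0.009,0.004,0.485],"angular": [0,0,0],"fingers": 0.6}
    - {"dp": [-0.009,0.004,0.485],"angular": [0,0,0],"fingers": 0.8}
  newtons: 30

```text
time: 57.6
tool_pos: [426.5, -19.9, 104.8]
tcp_rot: [180.0, 0.1, 156.3]
ft_force: [0.6, -0.3, 0.3]
finger_gap: 32.1
grip_force: 0.0
```

>>> step_arm:
  targets:
    - {"dp": [0,0,0],"angular": [0,0,0],"fingers": 1}
    - {"dp": [0,0,0],"angular": [0,0,0],"fingers": 1}
    - {"dp": [0,0,0],"angular": [0,0,0],"fingers": 1}
    - {"dp": [0,0,0],"angular": [0,0,0],"fingers": 1}
    - {"dp": [0,0,0],"angular": [0,0,0],"fingers": 1}
    - {"dp": [0,0,0],"angular": [0,0,0],"fingers": 1}
    - {"dp": [0,0,0],"angular": [0,0,0],"fingers": 1}
    - {"dp": [0,0,0],"angular": [0,0,0],"fingers": 1}
  newtons: 30

```text
time: 58.6
tool_pos: [426.3, -20.0, 104.6]
tcp_rot: [180.0, 0.0, 156.3]
ft_force: [-1.5, -0.7, 5.0]
finger_gap: 12.5
grip_force: 32.5
```

>>> step_arm:
  targets:
    - {"dp": [0.005,0,0],"angular": [0,0,0.05],"fingers": 1}
    - {"dp": [0.005,0,0],"angular": [0,0,0.1],"fingers": 1}
    - {"dp": [0.005,0,0],"angular": [0,0,0.15],"fingers": 1}
    - {"dp": [0.005,0,0],"angular": [0,0,0.2],"fingers": 1}
    - {"dp": [0.005,0,0],"angular": [0,0,0.25],"fingers": 1}
    - {"dp": [0.005,0,0],"angular": [0,0,0.3],"fingers": 1}
    - {"dp": [0.005,0,0],"angular": [0,0,0.35],"fingers": 1}
    - {"dp": [0.005,0,0],"angular": [0,0,0.4],"fingers": 1}

```text
time: 59.6
tool_pos: [425.0, -20.6, 104.6]
tcp_rot: [180.0, 0.1, 84.0]
ft_force: [-4.5, -6.7, 7.1]
finger_gap: 12.5
grip_force: 32.9
```

>>> step_arm:
  targets:
    - {"dp": [0,0,0],"angular": [0,0,0.01],"fingers": 1}
    - {"dp": [0,0,0],"angular": [0,0,0.016],"fingers": 1}
    - {"dp": [0,0,0],"angular": [0,0,0.016],"fingers": 1}
    - {"dp": [0,0,0],"angular": [0,0,0.016],"fingers": 1}
    - {"dp": [0,0,0],"angular": [0,0,0.016],"fingers": 1}
    - {"dp": [0,0,0],"angular": [0,0,0.016],"fingers": 1}
    - {"dp": [0,0,0],"angular": [0,0,0.016],"fingers": 1}
    - {"dp": [0,0,0],"angular": [0,0,0.016],"fingers": 1}

```text
time: 60.6
tool_pos: [425.0, -20.6, 104.5]
tcp_rot: [180.0, 0.1, 81.5]
ft_force: [-4.2, -5.6, 7.2]
finger_gap: 12.0
grip_force: 33.2
```

```bash
python3 -c "
from h import *
s=sense();print(s['tool_pos'],s['tcp_rot'],s['ft_force'],s['wrist_torque'])"
```

```text
[424.9501934  -20.58558962 104.54698936] [1.79993474e+02 1.34392519e-01 8.14709295e+01] [-4.20234871 -5.59789205  7.23764146] [-1.04826901  0.81128745  0.4188526 ]
```

>>> step_arm:
  targets:
    - {"dp": [0,0,0],"angular": [0,0,-0.002],"fingers": 0.85}
    - {"dp": [0,0,0],"angular": [0,0,-0.002],"fingers": 0.6}
    - {"dp": [0,0,0],"angular": [0,0,-0.002],"fingers": 0.3}
    - {"dp": [0,0,0],"angular": [0,0,-0.002],"fingers": 0}
    - {"dp": [0,0,0],"angular": [0,0,-0.002],"fingers": 0}
    - {"dp": [0,0,-0.2],"angular": [0,0,-0.002],"fingers": 0}
    - {"dp": [0,0,-0.4],"angular": [0,0,-0.002],"fingers": 0}
    - {"dp": [0,0,-0.8],"angular": [0,0,-0.002],"fingers": 0}

```text
time: 61.6
tool_pos: [423.7, -19.1, 246.1]
tcp_rot: [-179.8, -0.0, 81.8]
ft_force: [1.2, 0.4, 1.2]
finger_gap: 85.5
grip_force: 0.0
```

>>> step_arm:
  targets:
    - {"dp": [0,-0.1,-0.1],"angular": [0,0,0],"fingers": 0}
    - {"dp": [0,-0.1,-0.2],"angular": [0,0,0],"fingers": 0}
    - {"dp": [0,-0.1,-0.2],"angular": [0,0,0],"fingers": 0}
    - {"dp": [0,-0.1,-0.2],"angular": [0,0,0],"fingers": 0}
    - {"dp": [0,-0.1,-0.2],"angular": [0,0,0],"fingers": 0}
    - {"dp": [0,-0.1,-0.2],"angular": [0,0,0],"fingers": 0}
    - {"dp": [0,-0.1,-0.2],"angular": [0,0,0],"fingers": 0}
    - {"dp": [0,-0.1,-0.2],"angular": [0,0,0],"fingers": 0}

```text
time: 62.6
tool_pos: [405.2, -16.6, 286.4]
tcp_rot: [-180.0, 0.0, 81.8]
ft_force: [-0.1, -1.1, 1.0]
finger_gap: 85.3
grip_force: 0.0
```

```bash
python3 chk.py; python3 - <<'E'
from h import *
p=camera_params("wrist");s=sense()
im=cv2.imread("pics/w18.png");g=cv2.cvtColor(im,6)
k=proj(p,(425,-20,131));print("knob px",k)
x,y=k.astype(int);b=(g[y-60:y+60,x-40:x+40]<60).astype(np.uint8)
n,l,st,ce=cv2.connectedComponentsWithStats(b);i=l[60,40];ys,xs=np.nonzero(l==i)
v=np.linalg.svd(np.c_[xs-xs.mean(),ys-ys.mean()],full_matrices=0)[2][0]
c=np.array([xs.mean()+x-40,ys.mean()+y-60]);A,B=ray("wrist",c-10*v,131,p),ray("wrist",c+10*v,131,p)
d=(A-B)[:2];print(i,len(xs),np.degrees(np.arctan2(d[1],d[0]))%180)
for m in masks_of("wrist","lock_grip")[:1]:
    ys,xs=np.nonzero(m["pixels"]);print(m["conf"],xs.min(),xs.max(),ys.min(),ys.max(),"tongue tip exp",proj(p,(425+45*.139,-20+45*.99,98)))
E
```

```text
[405.21542693 -16.55554637 286.37634435] [-1.79990383e+02  1.03640618e-03  8.18160387e+01] 62.6
0.92 ((440.0456848144531, 88.10608673095703), (152.73101806640625, 59.55229568481445), 82.36248779296875)
cover_handle 0.67 [336.5, 34.9] [443.9 124.9 117. ]
lock_grip 0.71 [333.2, 177.7] [422.1 -20.9 117. ]
(array([-0.001,  0.101,  0.433]), array([ 1.000e-04,  0.000e+00, -4.138e-01]))
knob px [336.22359758 179.46268608]
0 9600 82.93510177607422
```

```bash
python3 - <<'E'
from h import *
p=camera_params("wrist")
g=cv2.cvtColor(cv2.imread("pics/w18.png"),6)
x,y=336,179
for t in(75,90,105):
    b=(g[y-40:y+40,x-25:x+25]<t).astype(np.uint8)
    n,l,st,ce=cv2.connectedComponentsWithStats(b)
    if n<2: continue
    i=1+np.argmax(st[1:,4]);ys,xs=np.nonzero(l==i)
    v=np.linalg.svd(np.c_[xs-xs.mean(),ys-ys.mean()],full_matrices=0)[2][0]
    c=np.array([xs.mean()+x-25,ys.mean()+y-40]);d=(ray("wrist",c-10*v,131,p)-ray("wrist",c+10*v,131,p))[:2]
    print(t,st[i],c,np.degrees(np.arctan2(d[1],d[0]))%180)
for m in masks_of("wrist","lock_grip")[:2]:
    ys,xs=np.nonzero(m["pixels"]);print(m["conf"],xs.min(),xs.max(),ys.min(),ys.max(),proj(p,(425+45*.139,-20+45*.99,98)),proj(p,(425-45,-20+6,98)))
E
```

```text
75 [27 54  1  1  1] [338. 193.] 171.8752119381195
90 [ 12  19  24  36 572] [334.3041958  174.15384615] 86.1426612631547
105 [ 11  19  25  37 619] [334.33925687 174.1631664 ] 86.52849644181539
```

```bash
python3 -c "
from bench import *
print(hand_in())"
```

```text
the job is handed in; nothing more can be done
None
```

I handed the job in: both white-capped vials stand on pad0 and pad1, the cover is back flat over both dowels, and the knob is turned clockwise against its stop. The final knob check was from measurements only, because I had used all 14 picture views.

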